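# Tip a slide box out of its rack and lay it down lid up

### The arm

A 7-joint arm with a two-finger parallel gripper is mounted at the origin on a cart in front of the work surface, level with it; the furniture and walls round the work are solid. World frame = base frame: x ahead of the robot, y to its left, z up, the work surface at z = 0. Lengths are in m, angles in rad, forces in N, time in s.
With the tool pointing down it reaches from about 0.425 to 0.875 m from the base axis. Payload 4.7 kg.
Tool frame: the origin (TCP) lies on the centre line of the jaws, within the pads' length; the fingertips stand 14 mm ahead of it and the grasp point (between the pads) lies 5 mm behind it; z points along the fingers, y is the direction in which the jaws open and shut (so a half turn about z gives the same grasp; the last joint's range is limited). The gripper opens to 87 mm and grips with 3 to 60 N. Pads are 19 mm wide; open, the fingers measure 117 mm over their backs; the gripper's body (75 mm by 190 mm) begins 51 mm behind the grasp point.
Start: joints at [-1.097, 0.321, -0.07, 1.45, 0.023, 1.371, -0.057], TCP at [0.288, 0.582, 0.237] pointing down, gripper open.
Joint ranges: [-2.86, 2.86], [-0.3, 2.09], [-1.38, 1.24], [0.06, 2.45], [-1.56, 4.7], [0.09, 2.05], [-2.69, 2.69]. Speed limits (rad/s): [2.57, 2.57, 3.14, 3.14, 3.14, 3.14, 3.14].

### API

Orientations are given as a rotation vector (axis times angle).
In Python, from bench import ctrl gives the robot as it stands. The module is installed in compiled form; this text tells all that it offers.
- The arm moves only by the tool step_arm, never from a script. Its argument "plan" is a list of rows, each a list of 3 entries, a list of its own where there are three numbers: the turn, a rotation vector about the tool's x, y, z in rad, then the shift along the tool's x, y, z in m, then the closure in counts, from 0 (fully open) to 255 (shut). In form: [[[rx, ry, rz], [x, y, z], hand], ...]. A call has exactly 10 rows; each row is the pose to reach, as a shift and turn from the pose commanded when the call began, along the tool's axes at that moment; what a row does not reach only later rows make up. A row lasts 1/8 s, in which the tool goes at most 62.5 mm and 10.7 degrees, less where a joint would pass 70% of its speed; a pose out of reach is approached as far as the arm can. A call with a gripper value outside its range is refused whole. The fingers move at their own pace and stop on an object; "squeeze" is the grip in N (left out, the last holds). Time passes only in rows, so rows that repeat a pose let the fingers close, or fill a call up. It gives the time, the measured TCP pose, the force and the opening at its end, in the units of the state.
- ctrl.get_state(): the state, without advancing time (a new reading comes with each control period).
- ctrl.get_image(name): name is "scene" or "side" or "wrist"; returns the picture (420x560x3 uint8, red, green, blue); there is no depth.
- ctrl.calibration(name): a dict with "fov_y" (degrees; the focal length in pixels is half the picture's height over the tangent of half this angle, whatever the lens; pixels are square), "cx", "cy" (the principal point, pixels), "rvec" (rotation vector, rad) and "tvec" (3), from world to camera coordinates, as OpenCV has them. Camera axes: x right, y down, z forward; pixel columns grow to the right and rows downward; lengths in m; the calibration is good to about 2 mm. A picture is of the moment at which its call begins: read the wrist's pose just before it. calibration takes no time and is no camera call; for the wrist camera it gives the pose at the moment of the call.
- ctrl.close_job(): hands the job in, once; it reports no verdict.
Trained networks look in the newest picture that a camera, given by its name, has taken for a name from the list of things; names that differ only in an ending like _2 or _b are one class to them, and where a whole thing is asked for, a point or a joint stands for the part that bears it (a point fixed in the world has none). Each returns a list of dicts, best first, with "score" (0 to 1); they miss things now and then, are a little off and sometimes report something else, mostly with a low value. They report only what shows in the picture. A call takes as long as a camera call.
- ctrl.cut_out(camera, label): "pixels" (420x560 bool, what is visible of it) and "rect" ([left, top, width, height] in pixels, round what is visible of it).
The state is a dict: "time": time; "joint_positions": joint angles; "qd": joint speeds; "joint_torque": joint torques, N m; "position": TCP position; "tool_rot": TCP orientation; "ft_force": force on the tool from outside, world axes, zero at the start; "torque": the same for the moment, N m; "grip_width": opening from 0.0 (shut) to 1.0 (fully open).
Only numpy, scipy, OpenCV 4.12 (cv2) and the standard library are available. Lean on these libraries where they do the work, as an engineer would, in place of code of your own. Each camera call takes 0.05 s, during which the arm holds its last target.

### The job

One of the four microscope-slide boxes packed in the rack has a wide pull tab on top: tip that box outward by its tab until it leans on the rail in front of the row, and let go of it there. Then take it again by its two broad sides, not by the tab, lift it out and lay it down gently on the rubber mat, wholly on the mat with its white lid face up. Leave the other three boxes standing in the rack and the jars and cup on the table where they are.

Things in the scene. Friction and masses are not known exactly. Their poses are not given: they have to be found in the camera images.
- slide_box: the box to fetch: closed grey plastic slide box standing on end in any of the rack's four places, 80 (x, depth) x 60 (y) x 160 mm (z), 0.27 to 0.45 kg. Origin at the centre of its underside. Front (-x face, grey, with a label frame) looks out of the rack; back (+x face) is the white lid. The two 160 x 80 mm faces (+y, -y) are the broad sides, 60 mm apart.
- slide_box_tab: its pull tab, fixed upright on its top: a plate 6 mm thick (x), 46 mm wide (y), 22 mm high, at x = -20 mm of the box's frame; origin on the box's top face at the tab's middle, axes as the box's
- tab_top (a point): middle of the upper edge of the wide pull tab, 22 mm above the box's top face
- box_top (a point): centre of the top face of that box (160 mm along its z)
- box_bottom (a point): centre of the underside of that box
- box_middle (a point): centre of that box, 80 mm along its z
- rack: fixed aluminium rack; its y runs along the row of boxes, 62 mm apart (y = -93, -31, 31, 93 mm; gaps 2 mm, no room for fingers), x from front to back. Origin on the table under the row's centre. Floor top z = 6 mm; a front lip at x = -50 to -42 mm, up to z = 16 mm, keeps boxes from sliding out. End panels at y = +-126 to 134 mm, x = -48 to 56 mm, 113 mm high.
- hold_down (a point): middle of the underside of the steel rail along the back of the rack: x = 32 to 56 mm, z = 173 to 181 mm in the rack's frame, 7 mm above the boxes and overlapping their last 8 mm, so that no box can be lifted straight up; axes as the rack's
- rest_rail (a point): middle of the axis of the 10 mm round steel bar along y in front of the row (rack x = -91, z = 50 mm). A box tipped outward turns about its lower front edge against the lip, falls outward by itself past about 27 deg and rests with its front face on this bar, about 50 deg from upright, its upper half standing out before the other boxes, sides free
- mat: black rubber mat with a thin grey border line, 170 (x) x 235 (y) x 4 mm, fixed on the table; origin at the centre of its underside. The box may lie on it in any direction, as long as it fits.
- plain_box_a: one of the three other boxes in the row: as the slide box, but its pull tab is only 18 mm wide (same height and place). Origin at the centre of its underside.
- plain_box_b: one of the three other boxes in the row: as the slide box, but its pull tab is only 18 mm wide (same height and place). Origin at the centre of its underside.
- plain_box_c: one of the three other boxes in the row: as the slide box, but its pull tab is only 18 mm wide (same height and place). Origin at the centre of its underside.
- red_jar: loose specimen jar with a red lid, 66 mm across, 84 mm high, on the table; origin under its centre; leave alone
- red_vial: loose small specimen jar with a red lid, 46 mm across, 73 mm high, on the table; origin under its centre; leave alone
- white_cup: loose white specimen cup, 72 mm across, 82 mm high, on the table; origin under its centre; leave alone

How it is judged:
On the way, in this order (a step that is already met when the one before it is completed fails the run):
1. the box with the wide tab leans outward on the rest rail, its foot still in the rack, and the gripper has let go of it (angle between slide_box's own z axis and vertical between 0.7 and 1.05 rad and x of box_bottom in the frame of rack above -0.06 m and z of box_bottom in the frame of rack below 0.06 m and x of box_top in the frame of rack between -0.19 and -0.07 m and contact force between the fingers and slide_box below 0.1 N and linear speed of slide_box below 0.02 m/s), for 0.3 s.
2. the box is held by its sides, not by its tab, and is lifted out of the rack (contact force between the fingers and slide_box above 1 N and contact force between the fingers and slide_box_tab below 0.1 N and z of box_bottom in the frame of rack above 0.08 m), for 0.2 s.
At the end, for the whole second after the job is handed in: the box with the wide tab lies at rest and released on the mat, lid up within 0.1 rad, the centres of both its ends over the mat; the other three boxes stand upright in the rack (within 0.1 rad and 20 mm of where they were); jars and cup within 30 mm of where they were (angle between slide_box's own x axis and vertical below 0.1 rad and height (world z) of box_middle below 0.055 m and x of box_top in the frame of mat between -0.085 and 0.085 m and y of box_top in the frame of mat between -0.1175 and 0.1175 m and x of box_bottom in the frame of mat between -0.085 and 0.085 m and y of box_bottom in the frame of mat between -0.1175 and 0.1175 m and linear speed of slide_box below 0.02 m/s and contact force between the fingers and slide_box below 0.1 N and distance of each of plain_box_a, plain_box_b, plain_box_c from where it was at the start of the episode below 0.02 m and angle between each of plain_box_a, plain_box_b, plain_box_c's own z axis and vertical below 0.1 rad and distance of each of red_jar, red_vial, white_cup from where it was at the start of the episode below 0.03 m); the robot touches nothing.
It fails at once if another box is tipped over, or pulled out of the row (angle between any of plain_box_a, plain_box_b, plain_box_c's own z axis and vertical above 0.35 rad or distance of any of plain_box_a, plain_box_b, plain_box_c from where it was at the start of the episode above 0.05 m).
It fails at once if a jar or the cup is knocked away (distance of any of red_jar, red_vial, white_cup from where it was at the start of the episode above 0.03 m).
It fails at once if the box drops, topples or is slammed onto the mat (faster than 0.7 m/s close above it) (horizontal distance between box_middle and mat below 0.12 m and height (world z) of box_middle below 0.075 m and linear speed of slide_box above 0.7 m/s).
It also fails if it takes over 64 s, if anything falls off the work surface, if the arm or the gripper's body presses on something with over 40 N, if the wrist force passes 120 N, or if a joint passes its speed limit or range.

## Working session

There is one attempt and no reset: what is moved stays moved. The work goes in short steps, Python scripts to look and compute and a tool call to move; the robot and the scene stay as the last step left them, time stands still between calls to the robot, and variables do not carry over. Pictures are saved under pics/ and viewed, and the job is handed in when it is done.

Besides the shell and the picture viewer there is one more tool, called after "Request:" by a JSON object that holds its "fn" and its "kwargs". step_arm: Moves the arm, as the interface text tells. Its arguments: {"type":"object","properties":{"plan":{"type":"array"},"squeeze":{"type":"number"}},"required":["plan"]}

```bash
mkdir -p pics; ls
python3 - <<'E'
from bench import ctrl
import cv2
s=ctrl.get_state(); print({k:(v if not hasattr(v,'__len__') else [round(float(x),4) for x in v]) for k,v in s.items()})
for n in ("scene","side","wrist"):
    c=ctrl.calibration(n); print(n,c)
    im=ctrl.get_image(n); cv2.imwrite(f"pics/{n}0.png",im[:,:,::-1])
E
```

```text
pics
{'time': 0.0, 'joint_positions': [-1.0969, 0.3218, -0.0701, 1.4517, 0.0226, 1.3708, -0.0569], 'qd': [0.0006, 0.0012, 0.0012, 0.0004, 0.0012, -0.0005, 0.0008], 'joint_torque': [-0.0004, -49.127, -0.4041, -31.2532, -0.0639, 0.0435, 0.0002], 'position': [0.2882, 0.582, 0.2355], 'tool_rot': [-0.7158, -3.0586, 0.0029], 'ft_force': [1.0211, -0.9514, 0.1081], 'torque': [0.0403, -0.0275, 0.0118], 'grip_width': 0.9994795821358661}
scene {'fov_y': 52.809438698181516, 'cx': 278.6741752198439, 'cy': 209.19863138876823, 'rvec': array([ 0.15720013,  2.87546196, -1.10402251]), 'tvec': array([ 0.59229361, -0.08940364,  1.27341643])}
side {'fov_y': 55.762550208112664, 'cx': 281.3582722024163, 'cy': 210.9904706255465, 'rvec': array([ 1.17180268,  2.35938793, -1.00041536]), 'tvec': array([ 0.2418906 , -0.31574408,  1.53808859])}
wrist {'fov_y': 71.17851864412758, 'cx': 279.4056123607965, 'cy': 208.7976265297332, 'rvec': array([-2.43464029, -1.51242009, -0.2366547 ]), 'tvec': array([-0.64869532, -0.03919549,  0.39107622])}
```

View pics/scene0.png

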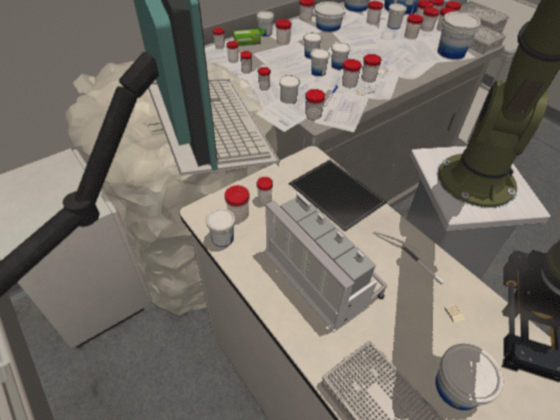

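View pics/side0.png

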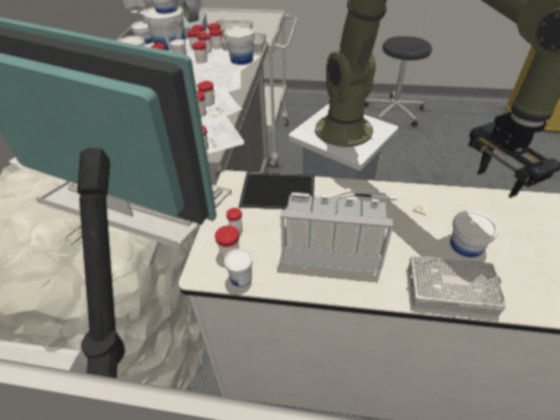

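View pics/wrist0.png

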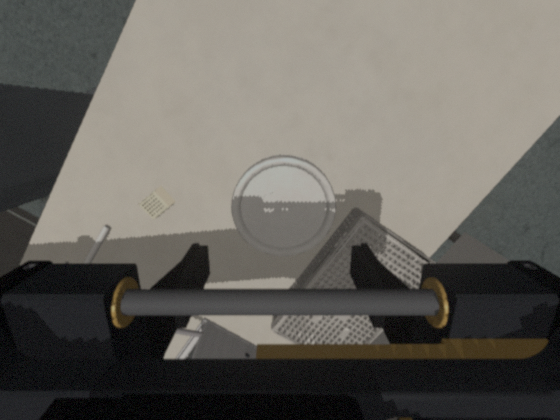

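```bash
cat > h.py <<'E'
import numpy as np, cv2
from scipy.spatial.transform import Rotation as R
from bench import ctrl
def cam(n):
    c=ctrl.calibration(n); f=210/np.tan(np.radians(c['fov_y']/2))
    K=np.array([[f,0,c['cx']],[0,f,c['cy']],[0,0,1.]])
    return K,np.array(c['rvec'],float),np.array(c['tvec'],float)
def proj(n,P,C=None):
    K,r,t=C or cam(n); return cv2.projectPoints(np.asarray(P,float).reshape(-1,3),r,t,K,None)[0].reshape(-1,2)
def ray_z(n,uv,z,C=None):
    K,r,t=C or cam(n); Rm=R.from_rotvec(r).as_matrix(); o=-Rm.T@t
    uv=np.atleast_2d(np.asarray(uv,float)); d=(Rm.T@np.linalg.inv(K)@np.c_[uv,np.ones(len(uv))].T).T
    return o+d*((z-o[2])/d[:,2])[:,None]
def crop(src,dst,x0,y0,w,h,s):
    im=cv2.imread(src)[y0:y0+h,x0:x0+w]; cv2.imwrite(dst,cv2.resize(im,None,fx=s,fy=s,interpolation=cv2.INTER_CUBIC))
E
python3 - <<'E'
from h import *
crop('pics/scene0.png','pics/sc0z.png',180,150,220,180,3.6)
crop('pics/side0.png','pics/si0z.png',200,160,220,150,3.6)
for n in ("scene","side"):
    for l in ("slide_box","slide_box_tab","rack","mat","plain_box_a","red_jar","red_vial","white_cup"):
        for d in ctrl.cut_out(n,l)[:4]:
            m=d['pixels']; ys,xs=np.nonzero(m); print(n,l,round(d['score'],2),d['rect'],xs.mean().round(1),ys.mean().round(1))
E
```

```text
scene slide_box 0.81 [273.5, 193.8, 41.2, 59.8] 291.0 220.0
scene rack 0.58 [266.3, 200.3, 119.8, 129.1] 317.8 274.2
scene rack 0.37 [272.5, 193.5, 44.2, 61.2] 291.8 219.9
scene mat 0.78 [290.3, 162.2, 97.5, 69.7] 336.9 194.4
scene mat 0.68 [292.7, 214.1, 43.4, 61.3] 308.5 237.4
scene plain_box_a 0.96 [322.5, 248.1, 49.1, 61.5] 348.5 275.4
scene plain_box_a 0.72 [305.8, 230.1, 45.9, 61.2] 326.2 256.5
scene plain_box_a 0.7 [287.3, 210.0, 48.6, 63.4] 307.8 237.1
scene plain_box_a 0.52 [254.8, 180.2, 18.7, 26.7] 264.2 189.8
scene red_vial 0.96 [255.8, 176.4, 18.8, 30.8] 264.3 189.3
scene red_vial 0.33 [205.9, 207.8, 31.6, 42.3] 221.0 227.1
scene white_cup 0.87 [206.8, 208.3, 28.7, 40.1] 221.0 227.1
side slide_box_tab 0.44 [295.0, 192.5, 14.4, 6.9] 301.4 196.7
side slide_box_tab 0.36 [334.4, 195.9, 23.9, 57.8] 347.1 225.1
side rack 0.97 [282.9, 208.5, 111.0, 65.7] 334.9 244.5
side rack 0.43 [283.5, 194.0, 31.7, 54.2] 298.5 220.7
side mat 0.84 [238.0, 172.2, 79.2, 38.0] 273.5 189.3
side plain_box_a 0.85 [356.7, 200.0, 26.9, 52.5] 371.1 227.3
side plain_box_a 0.69 [311.4, 196.6, 24.6, 54.4] 322.6 223.4
side plain_box_a 0.69 [334.5, 195.8, 24.5, 59.5] 346.5 225.8
side plain_box_a 0.4 [223.9, 250.7, 29.3, 38.3] 239.0 266.2
side red_jar 0.98 [214.2, 222.7, 24.4, 36.1] 227.0 239.3
side red_vial 0.87 [224.0, 207.0, 20.5, 24.0] 234.8 217.4
```

View pics/sc0z.png

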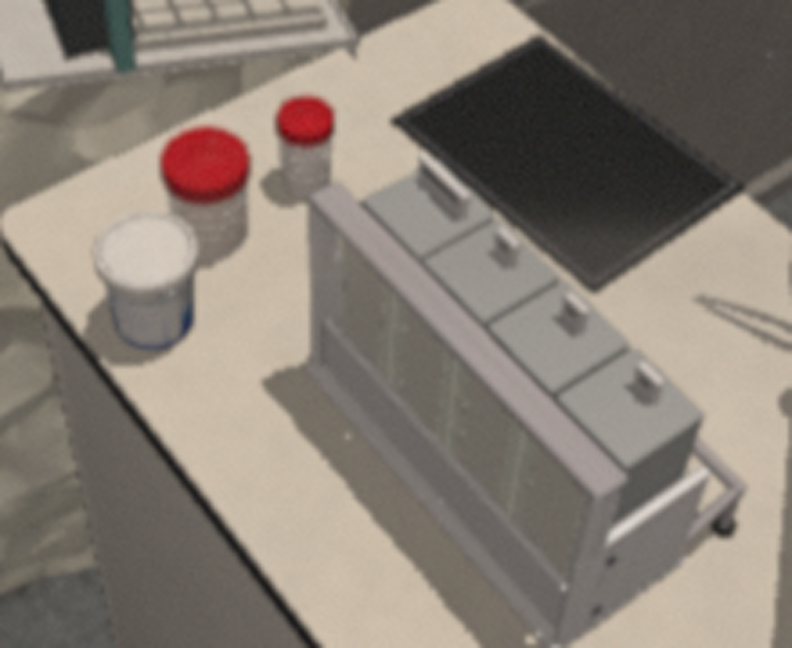

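View pics/si0z.png

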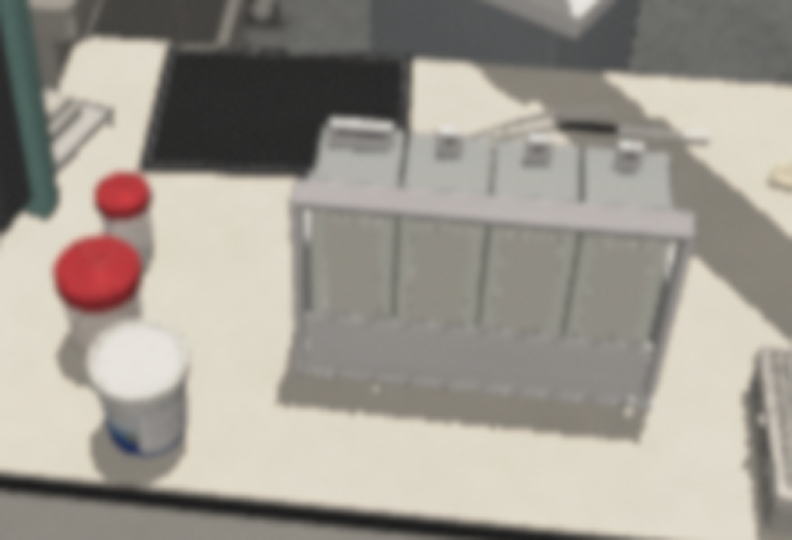

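```bash
cat > fit.py <<'E'
from h import *
from scipy.optimize import least_squares
sc=[((.032,.134,.181),(627,480)),((.056,.134,.181),(595,493)),((.056,-.134,.181),(309,195)),((.032,-.134,.181),(340,183)),
 ((-.04,.123,.166),(702,416)),((-.04,.062,.166),(628,350)),((-.04,0,.166),(557,285)),((-.04,-.062,.166),(493,214)),((-.020,-.116,.188),(421,155)),((-.02,-.07,.188),(468,188))]
si=[((.056,-.134,.181),(292,203)),((.056,.134,.181),(692,240)),((.032,-.134,.181),(297,182)),((.032,.134,.181),(692,213)),((-.02,-.116,.188),(330,119)),((-.02,-.07,.188),(395,125)),((-.04,.123,.166),(668,153)),((.056,-.134,0),(290,374)),((.056,.134,0),(648,405))]
P=np.array([a for a,_ in sc]);U=np.array([b for _,b in sc])/3.6+[180,150]
P2=np.array([a for a,_ in si]);U2=np.array([b for _,b in si])/3.6+[200,160]
C1,C2=cam('scene'),cam('side')
def T(p,P): c,s=np.cos(p[2]),np.sin(p[2]); return P@np.array([[c,s,0],[-s,c,0],[0,0,1]])+[p[0],p[1],0]
f=lambda p:np.r_[(proj('',T(p,P),C1)-U).ravel(),(proj('',T(p,P2),C2)-U2).ravel()]
r=least_squares(f,[.65,.0,0.],loss='soft_l1'); print(r.x); print(r.fun.reshape(-1,2).round(1))
mq=np.array([(390,121),(541,38),(743,186),(597,290)])/3.6+[180,150]
print(ray_z('scene',mq,.004))
ms=np.array([(167,50),(411,58),(407,176),(143,168)])/3.6+[200,160]
print(ray_z('side',ms,.004))
# jars tops
print('vial',ray_z('scene',np.array([(305,120)])/3.6+[180,150],.073),'jar',ray_z('scene',np.array([(205,160)])/3.6+[180,150],.084),'cup',ray_z('scene',np.array([(147,248)])/3.6+[180,150],.082))
E
python3 fit.py
```

```text
[0.54166919 0.2928556  0.50969254]
[[-0.5 -0.5]
 [-1.   2.1]
 [-1.7 -0.2]
 [-1.6 -1.4]
 [ 0.1 -0.2]
 [ 0.1 -1.5]
 [ 0.5 -2.1]
 [ 0.3  0.3]
 [-0.8 -0.5]
 [-1.2  2.5]
 [-0.6 -0.8]
 [ 2.  -0.7]
 [-0.6 -1.8]
 [ 1.5 -0.5]
 [ 0.3  0.1]
 [ 0.4 -0.1]
 [ 1.2 -0.3]
 [ 1.4 -1.7]
 [ 2.   0.3]]
[[ 0.56393872 -0.03387739  0.004     ]
 [ 0.42082882 -0.12226515  0.004     ]
 [ 0.29638478  0.06586902  0.004     ]
 [ 0.43470198  0.15786433  0.004     ]]
[[ 0.4310277  -0.12314248  0.004     ]
 [ 0.30474459  0.06931691  0.004     ]
 [ 0.43714217  0.15557994  0.004     ]
 [ 0.56450462 -0.03361448  0.004     ]]
vial [[0.63887871 0.02825165 0.073     ]] jar [[0.71542212 0.07328462 0.084     ]] cup [[0.75910539 0.15129078 0.082     ]]
```

```bash
cat >> h.py <<'E'
def Rt(yaw,tilt=0.):
    """tool x horizontal dir at world angle yaw, tool down; tilt>0: body leans toward -x tool (tip toward +x)"""
    R0=np.c_[[np.cos(yaw),np.sin(yaw),0],[np.sin(yaw),-np.cos(yaw),0],[0,0,-1]]
    return R.from_matrix(R0)*R.from_euler('y',tilt)
def st():
    s=ctrl.get_state(); return s,np.array(s['position'],float),R.from_rotvec(s['tool_rot'])
def delta(p,Rg):
    s,p0,R0=st(); rv=(R0.inv()*Rg).as_rotvec(); d=R0.inv().apply(np.asarray(p)-p0)
    print('t',round(s['time'],2),'pos',p0.round(4),'rv',rv.round(3),'shift',d.round(4)); return rv,d
def rk(p,x): # rack->world
    c,s_=np.cos(p[2]),np.sin(p[2]); x=np.asarray(x,float); return np.array([p[0]+c*x[0]-s_*x[1],p[1]+s_*x[0]+c*x[1],x[2]])
E
python3 - <<'E'
from h import *
print(Rt(0.5,0.2).apply([[0,0,1],[1,0,0],[0,1,0]]))
delta([.52,.16,.36],Rt(.51))
K,r,t=cam('wrist'); s,p0,R0=st()
Rm=R.from_rotvec(r).as_matrix(); o=-Rm.T@t
print('cam in tool',R0.inv().apply(o-p0), 'cam axes in tool cols', (R0.as_matrix().T@Rm.T).round(3))
E
```

```text
[[ 0.17434874  0.09524715 -0.98006658]
 [ 0.86008934  0.46986895  0.19866933]
 [ 0.47942554 -0.87758256  0.        ]]
t 0.95 pos [0.2885 0.5825 0.2366] rv [ 0.    -0.     2.172] shift [-0.395  -0.2759 -0.1234]
cam in tool [ 0.0832708  -0.0006665  -0.14784212] cam axes in tool cols [[ 0.001 -0.952 -0.307]
 [ 1.     0.     0.001]
 [-0.    -0.307  0.952]]
```

Request:
{"fn": "step_arm", "kwargs": {"plan": [[[0,0,0.15],[0,0,-0.05],0],[[0,0,0.3],[-0.03,-0.02,-0.1],0],[[0,0,0.45],[-0.07,-0.05,-0.12],0],[[0,0,0.62],[-0.12,-0.08,-0.124],0],[[0,0,0.8],[-0.16,-0.11,-0.124],0],[[0,0,0.98],[-0.2,-0.14,-0.124],0],[[0,0,1.15],[-0.24,-0.17,-0.124],0],[[0,0,1.32],[-0.28,-0.2,-0.124],0],[[0,0,1.5],[-0.32,-0.23,-0.124],0],[[0,0,1.67],[-0.36,-0.25,-0.124],0]]}}

```text
time: 2.2
position: [0.5007, 0.1967, 0.3612]
tool_rot: [-2.753, -1.513, -0.002]
ft_force: [-0.0, 0.3, 0.1]
grip_width: 0.999
```

Run:
```python
from h import *
delta([.50,.16,.36],Rt(.51))
print(ctrl.get_state()['joint_positions'])
```

```text
t 2.2 pos [0.5007 0.1967 0.3612] rv [ 0.    -0.001  0.495] shift [-0.0313  0.019   0.0011]
[-0.74974747  0.04289449  0.34079632  1.53260938 -0.01476313  1.56736861
 -0.97471037]
```

Request:
{"fn": "step_arm", "kwargs": {"plan": [[[0,0,0.18],[-0.01,0.01,0],0],[[0,0,0.36],[-0.02,0.015,0],0],[[0,0,0.495],[-0.03,0.019,0],0],[[0,0,0.495],[-0.03,0.019,0],0],[[0,0,0.495],[-0.03,0.019,0],0],[[0,0,0.495],[-0.03,0.019,0],0],[[0,0,0.495],[-0.03,0.019,0],0],[[0,0,0.495],[-0.03,0.019,0],0],[[0,0,0.495],[-0.03,0.019,0],0],[[0,0,0.495],[-0.03,0.019,0],0]]}}

```text
time: 3.45
position: [0.5004, 0.1632, 0.3606]
tool_rot: [-3.037, -0.803, -0.0]
ft_force: [-0.6, 0.0, 0.1]
grip_width: 1.003
```

Run:
```python
from h import *
import pickle
C=cam('wrist'); im=ctrl.get_image('wrist'); pickle.dump(C,open('w1.pkl','wb')); cv2.imwrite('pics/w1.png',im[:,:,::-1])
crop('pics/w1.png','pics/w1z.png',0,0,560,420,1.42)
```

```text
(no output)
```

View pics/w1z.png

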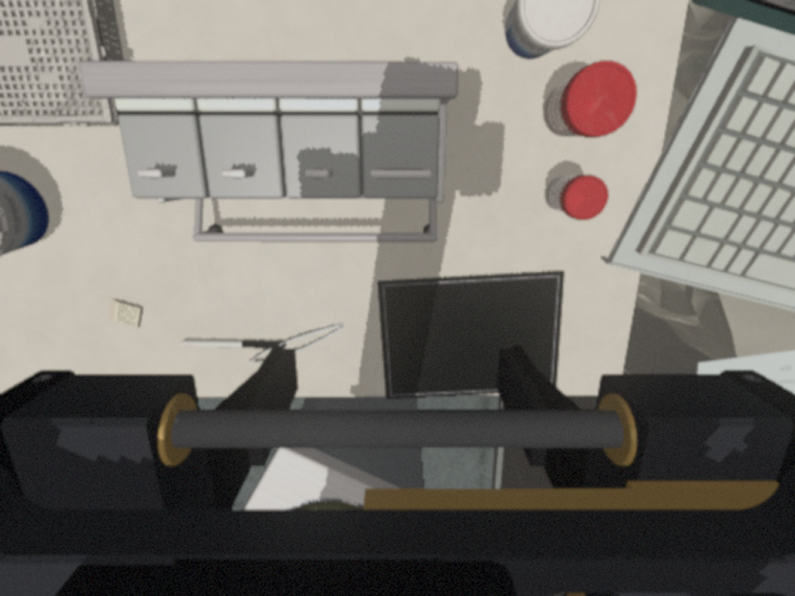

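Run:
```python
from h import *
crop('pics/w1.png','pics/w1a.png',200,40,130,140,5.5)
crop('pics/w1.png','pics/w1b.png',55,40,170,140,4.5)
crop('pics/w1.png','pics/w1c.png',255,180,150,110,5)
```

```text
(no output)
```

View pics/w1a.png

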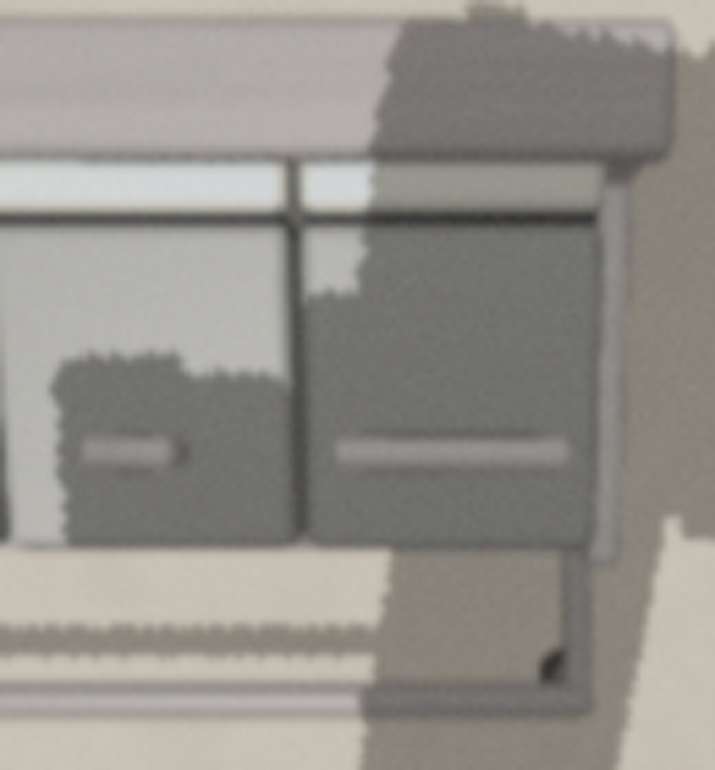

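View pics/w1b.png

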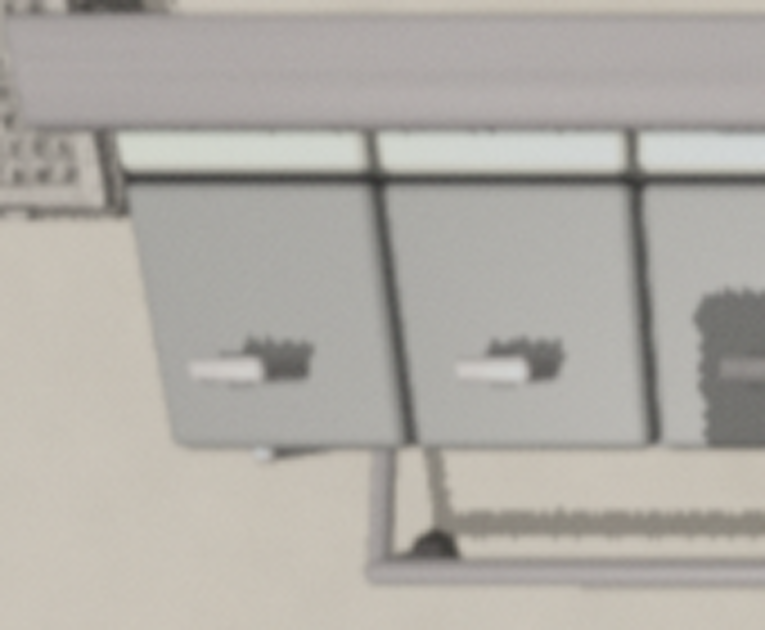

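View pics/w1c.png

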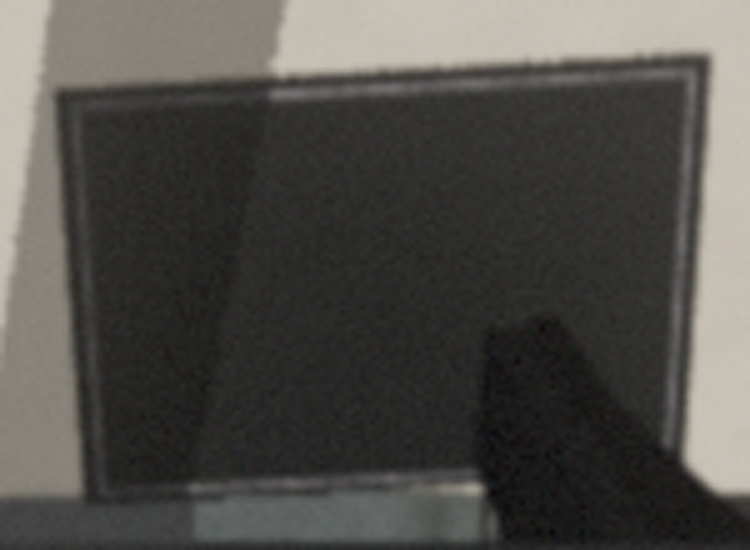

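```bash
cat > fit2.py <<'E'
from h import *
from scipy.optimize import least_squares
import pickle
C=pickle.load(open('w1.pkl','rb'))
a=[((-.017,-.07,.188),(335,437)),((-.023,-.116,.188),(568,465)),((-.017,-.116,.188),(568,437)),((-.023,-.07,.188),(335,465)),((-.04,-.123,.166),(588,545)),((-.04,-.062,.166),(300,545)),((.032,-.134,.181),(667,157)),((.056,-.134,.181),(673,25))]
b=[((-.04,.123,.166),(177,443)),((-.04,.062,.166),(412,443)),((-.04,0,.166),(653,443)),((.032,.134,.181),(25,127)),((-.017,.102,.188),(190,358)),((-.023,.102,.188),(190,380)),((.056,.134,.181),(5,15))]
P=np.array([p for p,_ in a+b]); U=np.r_[np.array([u for _,u in a])/5.5+[200,40],np.array([u for _,u in b])/4.5+[55,40]]
f=lambda p:(proj('',np.array([rk(p,x) for x in P]),C)-U).ravel()
r=least_squares(f,[.54,.29,.51],loss='soft_l1'); print(r.x); print(r.fun.reshape(-1,2).round(1))
q=np.array([(57,90),(710,55),(88,500),(685,470)])/5+[255,180]
print(ray_z('',q,.004,C))
bar=np.array([(365,700),(-0,700)])/5.5+[200,40]; print('bar',ray_z('',bar,.05,C))
E
python3 fit2.py
```

```text
[0.54191988 0.28801403 0.51699841]
[[-0.4 -0.5]
 [ 1.1  0.4]
 [ 1.3 -0.5]
 [-0.3  0.4]
 [ 1.6  0.7]
 [ 0.5  0.7]
 [ 1.7 -0.1]
 [ 1.7 -2.7]
 [-1.8  1.3]
 [-0.4  1.3]
 [ 0.5  1.4]
 [-1.5  0.1]
 [-1.5 -0.7]
 [-0.5  0.4]
 [-2.6 -1.6]]
[[ 0.4409057   0.15379226  0.004     ]
 [ 0.56653991 -0.04104462  0.004     ]
 [ 0.30106948  0.06283586  0.004     ]
 [ 0.42735504 -0.13243532  0.004     ]]
bar [[0.49692026 0.18256632 0.05      ]
 [0.44543212 0.27306178 0.05      ]]
```

```bash
cat >> fit2.py <<'E'
print('--- with dz')
f2=lambda p:(proj('',np.array([rk(p,x)+[0,0,p[3]] for x in P]),C)-U).ravel()
r=least_squares(f2,[.54,.29,.51,0],loss='soft_l1'); print(r.x); print(r.fun.reshape(-1,2).round(1))
for p in (r.x,):
    print('tab',rk(p,[-.02,-.093,.188]))
print('tab direct', ray_z('',[[200+451.5/5.5,40+451/5.5]],.188,C), ray_z('',[[200+451.5/5.5,40+451/5.5]],.183,C))
print(st()[0]['position'])
delta(rk(r.x,[-.02,-.093,.225]),Rt(r.x[2]))
E
python3 fit2.py | sed -n '/---/,$p'
```

```text
--- with dz
[ 0.5416052   0.28899359  0.51536703 -0.00450644]
[[-1.1 -0.6]
 [-0.2  0.3]
 [-0.1 -0.5]
 [-1.   0.2]
 [ 0.3  0.4]
 [-0.1  0.3]
 [ 0.1  0.6]
 [ 0.1 -1.6]
 [-0.4  0.6]
 [ 0.3  0.7]
 [ 0.5  0.8]
 [ 0.6  0.3]
 [-0.  -1.1]
 [ 1.  -0.1]
 [-0.3 -1. ]]
tab [0.57003841 0.1982161  0.188     ]
tab direct [[0.57026082 0.19764469 0.188     ]] [[0.57018817 0.19754842 0.183     ]]
[0.50034515 0.16320291 0.36057382]
t 3.5 pos [0.5003 0.1632 0.3606] rv [-0.    -0.     0.001] shift [0.0779 0.004  0.1356]
```

Request:
{"fn": "step_arm", "kwargs": {"plan": [[[0,0,0],[0.03,0.002,0.02],70],[[0,0,0],[0.06,0.004,0.05],70],[[0,0,0],[0.078,0.004,0.09],70],[[0,0,0],[0.078,0.004,0.125],70],[[0,0,0],[0.078,0.004,0.135],70],[[0,0,0],[0.078,0.004,0.135],70],[[0,0,0],[0.078,0.004,0.135],70],[[0,0,0],[0.078,0.004,0.135],70],[[0,0,0],[0.078,0.004,0.135],70],[[0,0,0],[0.078,0.004,0.135],70]]}}

```text
time: 4.75
position: [0.5702, 0.1983, 0.2259]
tool_rot: [-3.037, -0.803, -0.001]
ft_force: [0.6, 0.1, 0.1]
grip_width: 0.725
```

Run:
```python
from h import *
for n in ('wrist','scene','side'):
    cv2.imwrite(f'pics/{n}2.png',ctrl.get_image(n)[:,:,::-1])
crop('pics/scene2.png','pics/sc2z.png',230,130,160,130,5)
crop('pics/wrist2.png','pics/w2z.png',0,0,560,420,1.42)
crop('pics/side2.png','pics/si2z.png',240,130,160,130,5)
delta(rk([.5416,.289,.5154],[-.02,-.093,.186]),Rt(.5154))
```

```text
t 4.9 pos [0.5701 0.1983 0.2256] rv [-0.    -0.     0.001] shift [-0.0001  0.      0.0396]
```

View pics/sc2z.png

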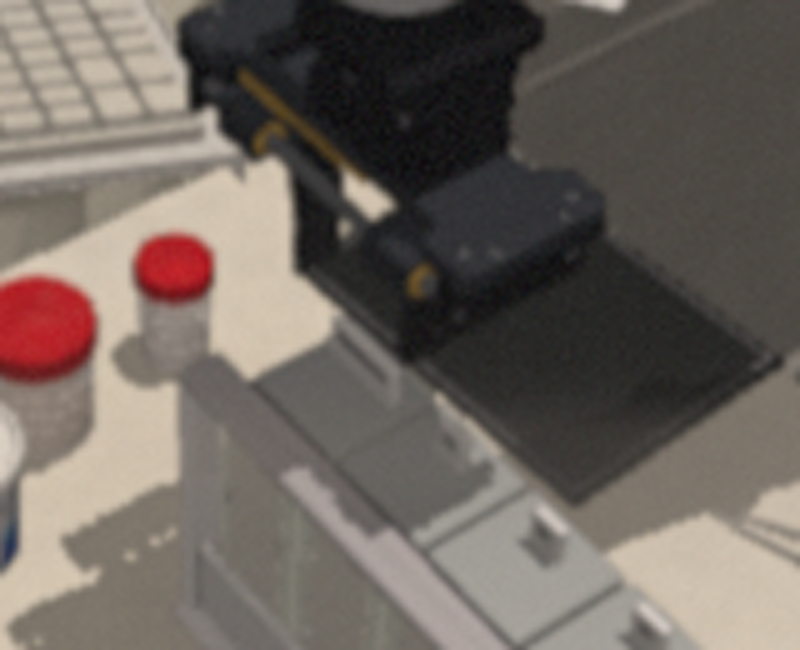

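View pics/w2z.png

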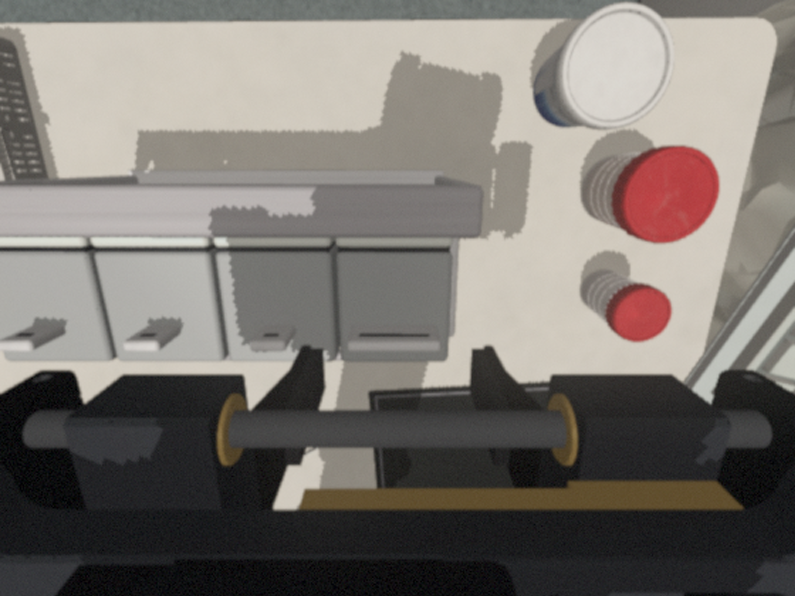

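View pics/si2z.png

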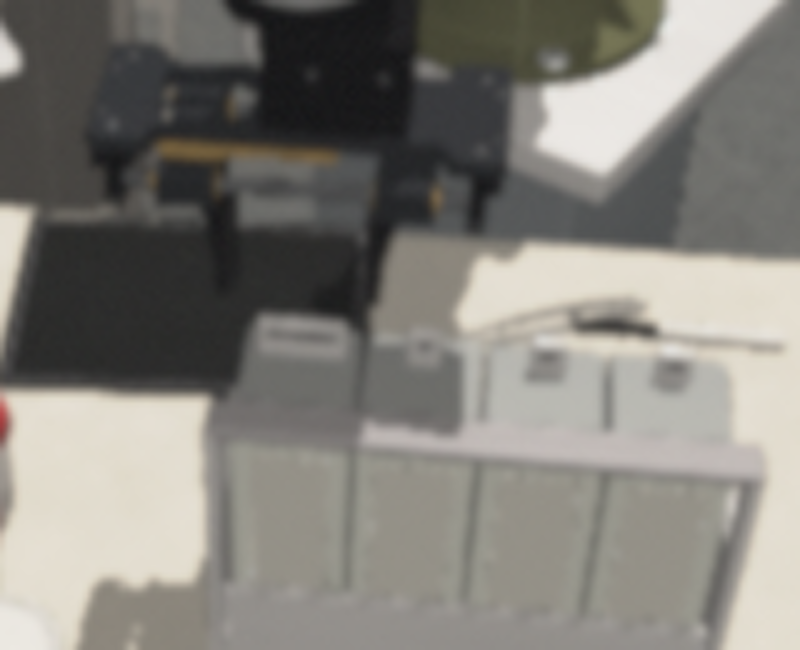

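Request:
{"fn": "step_arm", "kwargs": {"plan": [[[0,0,0],[0,0,0.01],70],[[0,0,0],[0,0,0.02],70],[[0,0,0],[0,0,0.03],70],[[0,0,0],[0,0,0.035],70],[[0,0,0],[0,0,0.038],70],[[0,0,0],[0,0,0.038],70],[[0,0,0],[0,0,0.038],110],[[0,0,0],[0,0,0.038],180],[[0,0,0],[0,0,0.038],255],[[0,0,0],[0,0,0.038],255]], "squeeze": 15}}

```text
time: 6.15
position: [0.5702, 0.1985, 0.1879]
tool_rot: [-3.037, -0.803, -0.001]
ft_force: [-0.8, 0.2, 2.6]
grip_width: 0.523
```

Run:
```python
from h import *
s=ctrl.get_state(); print(s['grip_width']*87,s['ft_force'])
for n in ('wrist',):
    cv2.imwrite(f'pics/{n}3.png',ctrl.get_image(n)[:,:,::-1])
crop('pics/wrist3.png','pics/w3z.png',100,140,300,200,2.6)
```

```text
45.46765780228785 [-0.77428287  0.24085673  2.59676748]
```

View pics/w3z.png

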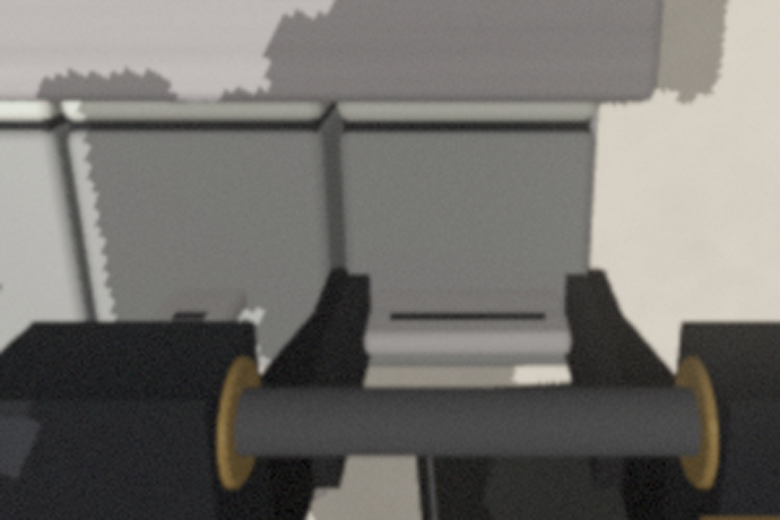

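Run:
```python
import numpy as np
c0=np.array([20,174.]); t0=np.array([20,182.])
for th in list(range(0,56,5))+[52]:
    a=np.radians(th); ph=np.radians(th*.4)
    rot=lambda v,a:np.array([v[0]*np.cos(a)-v[1]*np.sin(a),v[0]*np.sin(a)+v[1]*np.cos(a)])
    t=rot(c0,a)+rot(np.array([0,8.]),ph); d=t-t0
    print(th,'tilt',ph.round(3),'shift x,z(tool)',(d*[1,-1]/1000).round(4))
```

```text
0 tilt 0.0 shift x,z(tool) [ 0. -0.]
5 tilt 0.035 shift x,z(tool) [-0.0155 -0.0011]
10 tilt 0.07 shift x,z(tool) [-0.0311 -0.0008]
15 tilt 0.105 shift x,z(tool) [-0.0466  0.0008]
20 tilt 0.14 shift x,z(tool) [-0.0618  0.0037]
25 tilt 0.175 shift x,z(tool) [-0.0768  0.008 ]
30 tilt 0.209 shift x,z(tool) [-0.0913  0.0135]
35 tilt 0.244 shift x,z(tool) [-0.1054  0.0202]
40 tilt 0.279 shift x,z(tool) [-0.1187  0.0282]
45 tilt 0.314 shift x,z(tool) [-0.1314  0.0372]
50 tilt 0.349 shift x,z(tool) [-0.1432  0.0473]
55 tilt 0.384 shift x,z(tool) [-0.1541  0.0584]
52 tilt 0.363 shift x,z(tool) [-0.1476  0.0516]
```

Request:
{"fn": "step_arm", "kwargs": {"plan": [[[0,0.018,0],[-0.008,0,-0.001],255],[[0,0.035,0],[-0.0155,0,-0.001],255],[[0,0.052,0],[-0.023,0,-0.001],255],[[0,0.07,0],[-0.031,0,-0.001],255],[[0,0.088,0],[-0.039,0,0],255],[[0,0.105,0],[-0.0465,0,0.001],255],[[0,0.122,0],[-0.054,0,0.002],255],[[0,0.14,0],[-0.062,0,0.0035],255],[[0,0.14,0],[-0.062,0,0.0035],255],[[0,0.14,0],[-0.062,0,0.0035],255]], "squeeze": 15}}

```text
time: 7.45
position: [0.5161, 0.1675, 0.1837]
tool_rot: [-2.996, -0.792, -0.209]
ft_force: [0.7, 1.5, -3.3]
grip_width: 0.526
```

Run:
```python
from h import *
s=ctrl.get_state(); print(s['grip_width']*87,s['ft_force'],s['joint_positions'])
for n in ('wrist','scene'):
    cv2.imwrite(f'pics/{n}4.png',ctrl.get_image(n)[:,:,::-1])
crop('pics/wrist4.png','pics/w4z.png',60,100,360,240,2.2)
crop('pics/scene4.png','pics/sc4z.png',230,130,160,130,5)
```

```text
45.78899013378146 [ 0.71239595  1.47991442 -3.25392671] [-0.71870207  0.01956032  0.37752142  1.91591429 -0.03563942  1.07031738
 -1.38070127]
```

View pics/w4z.png

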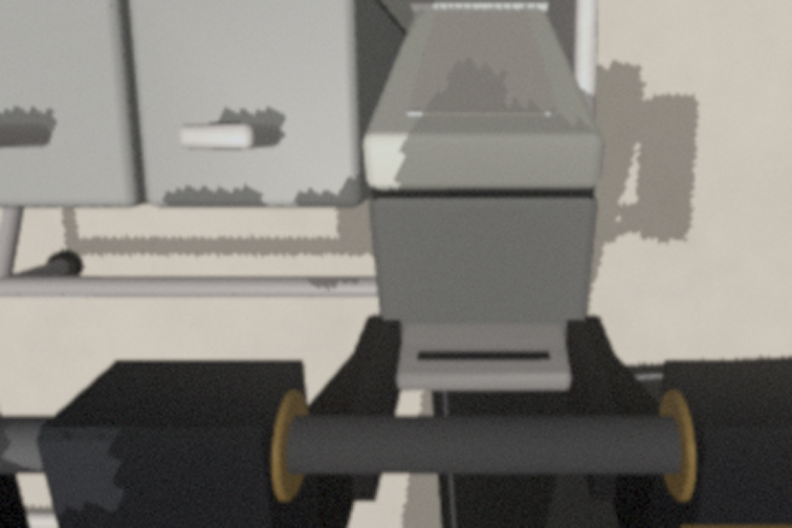

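View pics/sc4z.png

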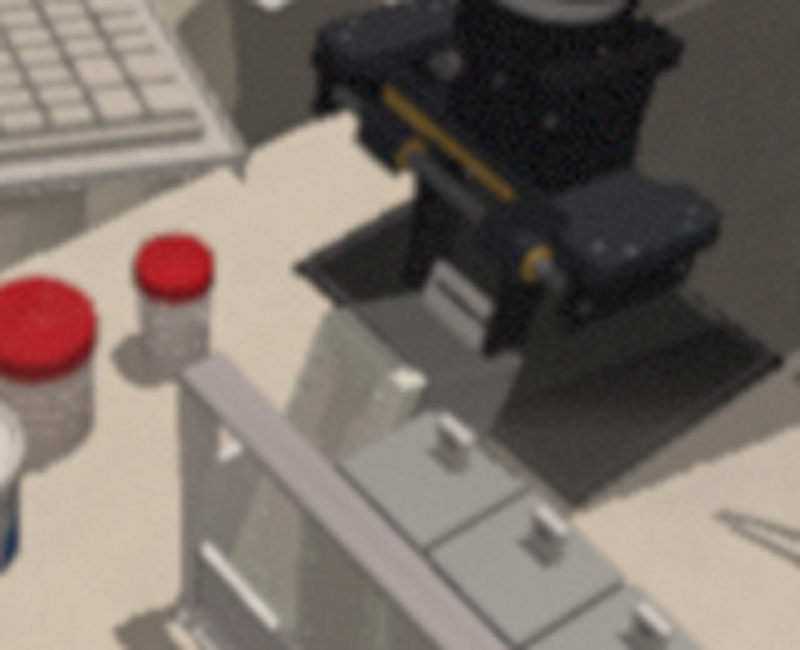

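Request:
{"fn": "step_arm", "kwargs": {"plan": [[[0,0.018,0],[-0.008,0,0.001],255],[[0,0.035,0],[-0.0155,0,0.002],255],[[0,0.052,0],[-0.023,0,0.004],255],[[0,0.07,0],[-0.0305,0,0.0055],255],[[0,0.088,0],[-0.038,0,0.008],255],[[0,0.105,0],[-0.0455,0,0.0105],255],[[0,0.12,0],[-0.053,0,0.0135],255],[[0,0.14,0],[-0.06,0,0.0165],255],[[0,0.155,0],[-0.067,0,0.02],255],[[0,0.175,0],[-0.0735,0,0.0235],255]], "squeeze": 15}}

```text
time: 8.8
position: [0.4556, 0.1332, 0.1503]
tool_rot: [-2.925, -0.773, -0.467]
ft_force: [1.4, 1.8, -3.0]
grip_width: 0.526
```

Run:
```python
from h import *
s=ctrl.get_state(); print(s['time'],s['grip_width']*87,s['ft_force'],s['joint_positions'])
for n in ('wrist','scene'):
    cv2.imwrite(f'pics/{n}5.png',ctrl.get_image(n)[:,:,::-1])
crop('pics/wrist5.png','pics/w5z.png',60,100,360,240,2.2)
crop('pics/scene5.png','pics/sc5z.png',230,130,160,130,5)
```

```text
8.8 45.71896766090552 [ 1.44026985  1.79795222 -2.95538857] [-0.68863693 -0.24227511  0.35839886  2.23296807  0.03465301  0.8248552
 -1.40005109]
```

View pics/w5z.png

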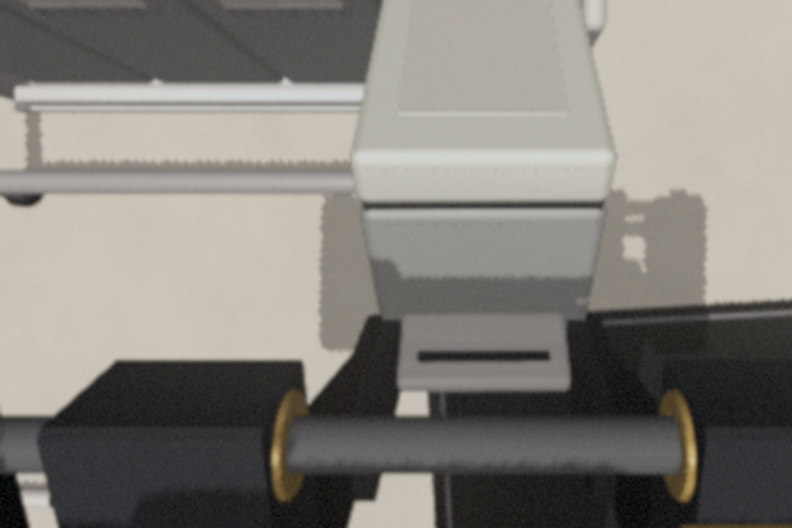

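View pics/sc5z.png

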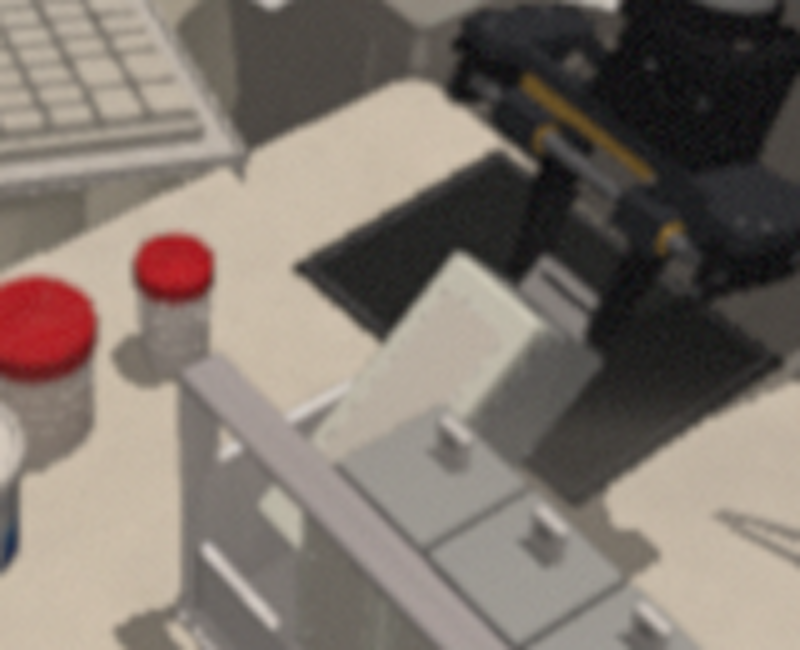

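Request:
{"fn": "step_arm", "kwargs": {"plan": [[[0,-0.03,0],[-0.004,0,0.002],255],[[0,-0.05,0],[-0.008,0,0.0035],255],[[0,-0.08,0],[-0.012,0,0.0055],255],[[0,-0.1,0],[-0.017,0,0.0075],255],[[0,-0.1,0],[-0.017,0,0.0075],255],[[0,-0.1,0],[-0.017,0,0.0075],200],[[0,-0.1,0],[-0.017,0,0.0075],70],[[0,-0.1,0],[-0.017,0,0.0075],0],[[0,-0.1,0],[-0.017,0,0.0075],0],[[0,-0.1,0],[-0.017,0,0.0075],0]], "squeeze": 15}}

```text
time: 10.15
position: [0.4437, 0.1264, 0.1381]
tool_rot: [-2.968, -0.784, -0.32]
ft_force: [-0.5, -0.5, 0.2]
grip_width: 0.894
```

Run:
```python
from h import *
s=ctrl.get_state(); print(s['time'],s['grip_width']*87,s['ft_force'],s['joint_positions'])
for n in ('wrist','scene','side'):
    cv2.imwrite(f'pics/{n}6.png',ctrl.get_image(n)[:,:,::-1])
crop('pics/wrist6.png','pics/w6z.png',60,100,360,240,2.2)
crop('pics/scene6.png','pics/sc6z.png',230,130,160,130,5)
crop('pics/side6.png','pics/si6z.png',230,130,160,130,5)
p=[.5416,.289,.5154]
delta(rk(p,[-.11,-.093,.25]),Rt(.5154,0))
```

```text
10.15 77.78946347225744 [-0.47967545 -0.54921362  0.20814313] [-0.69281292 -0.18525751  0.36158064  2.19699939  0.03243988  0.90699178
 -1.40130565]
t 10.3 pos [0.4438 0.1264 0.1381] rv [-0.    -0.215  0.001] shift [ 0.0779 -0.0002 -0.0975]
```

View pics/w6z.png

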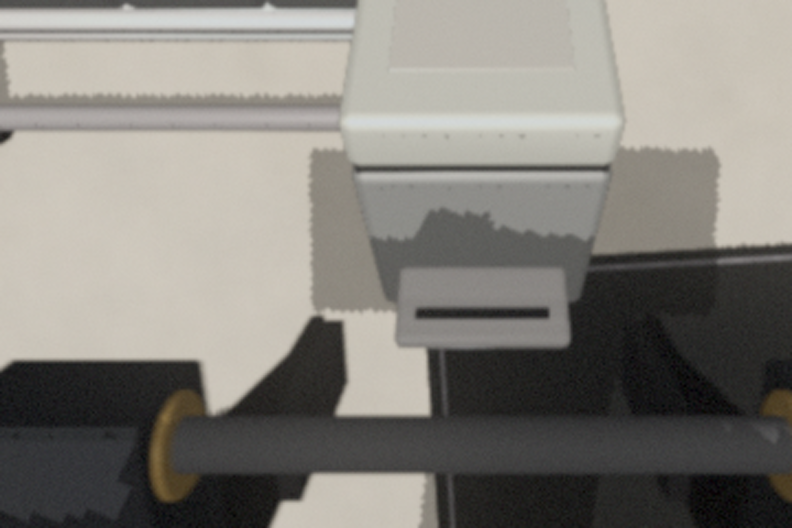

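View pics/sc6z.png

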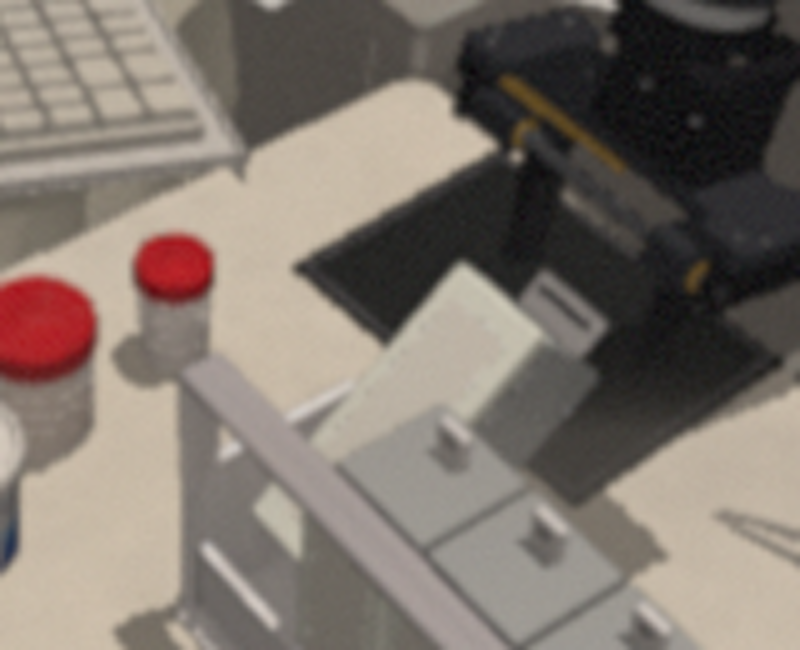

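View pics/si6z.png

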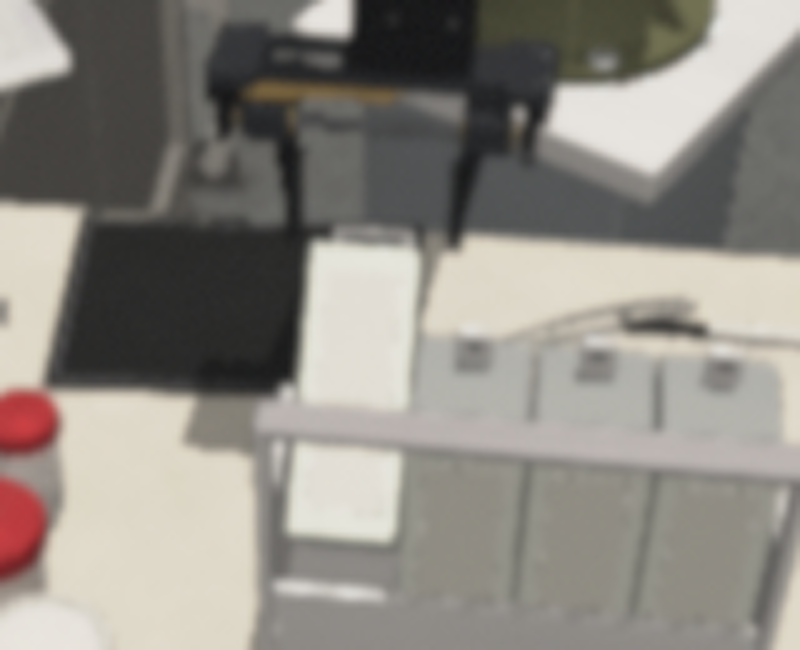

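Run:
```python
from h import *
p=[.5416,.289,.5154]
s,p0,R0=st()
delta(p0+[0,0,.11],Rt(.5154,0.1))
delta(rk(p,[-.10,-.093,.26]),Rt(.5154,-.17))
```

```text
t 10.3 pos [0.4438 0.1264 0.1381] rv [-0.    -0.115  0.001] shift [ 0.0235 -0.     -0.1075]
t 10.3 pos [0.4438 0.1264 0.1381] rv [-0.    -0.385  0.001] shift [ 0.0898 -0.0002 -0.1051]
```

Request:
{"fn": "step_arm", "kwargs": {"plan": [[[0,0,0],[0.004,0,-0.02],0],[[0,-0.03,0],[0.011,0,-0.05],0],[[0,-0.08,0],[0.018,0,-0.08],0],[[0,-0.115,0],[0.0235,0,-0.108],0],[[0,-0.2,0],[0.045,0,-0.108],0],[[0,-0.3,0],[0.07,0,-0.107],0],[[0,-0.385,0],[0.09,0,-0.105],0],[[0,-0.385,0],[0.09,0,-0.105],0],[[0,-0.385,0],[0.09,0,-0.105],0],[[0,-0.385,0],[0.09,0,-0.105],0]]}}

```text
time: 11.55
position: [0.5002, 0.1581, 0.2606]
tool_rot: [2.987, 0.788, -0.252]
ft_force: [-0.2, 0.5, -0.2]
grip_width: 0.996
```

Run:
```python
from h import *
import pickle
s=ctrl.get_state(); print(s['time'],s['grip_width']*87,s['joint_positions'])
C=cam('wrist'); pickle.dump(C,open('w7.pkl','wb'))
for n in ('wrist',):
    cv2.imwrite(f'pics/{n}7.png',ctrl.get_image(n)[:,:,::-1])
crop('pics/wrist7.png','pics/w7z.png',130,40,300,250,2.6)
p=[.5416,.289,.5154]
def B(xb,y,zb,th=np.radians(50.4),O=(-.030,.006)):
    return rk(p,[O[0]+xb*np.cos(th)-zb*np.sin(th),-.093+y,O[1]+xb*np.sin(th)+zb*np.cos(th)])
pts=[B(.08,.03,.16),B(.08,-.03,.16),B(0,.03,.16),B(0,-.03,.16),B(.02,.023,.182),B(.02,-.023,.182)]
print((proj('',pts,C)-[130,40])*2.6)
```

```text
11.55 86.63915628379003 [-0.70211004  0.17100763  0.37487867  1.60966575 -0.03135438  1.53837689
 -1.37815153]
[[289.45174505 424.8973088 ]
 [473.77725561 425.06128649]
 [312.98602767 467.73142734]
 [453.17248313 467.8501037 ]
 [324.6210228  513.65960924]
 [440.6983668  513.75251633]]
```

View pics/w7z.png

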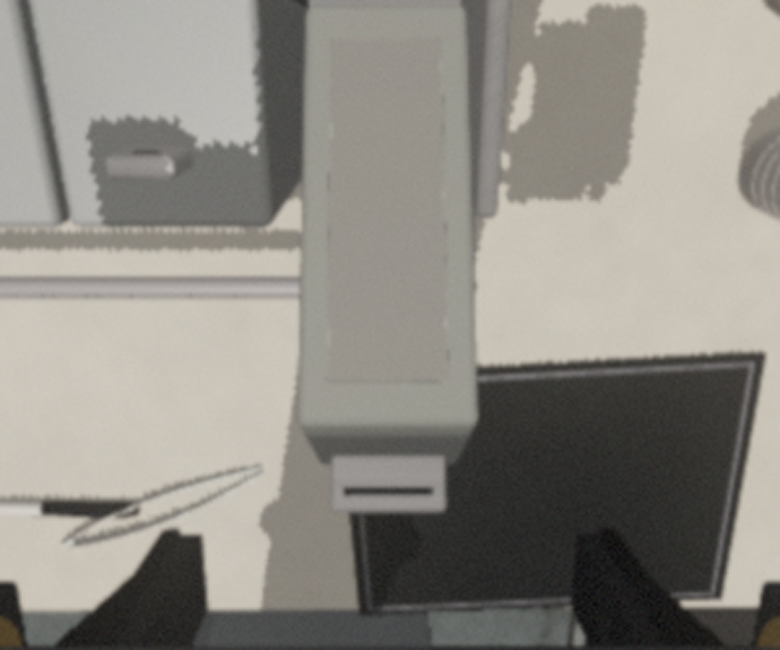

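Run:
```python
from h import *
p=[.5416,.289,.5154]
delta(rk(p,[-.092,-.0945,.121]),Rt(.5154,-.17))
```

```text
t 11.6 pos [0.5002 0.1582 0.2608] rv [-0.    -0.002  0.001] shift [0.0318 0.0011 0.1364]
```

Request:
{"fn": "step_arm", "kwargs": {"plan": [[[0,0,0],[0.015,0,0.03],0],[[0,0,0],[0.032,0,0.06],0],[[0,0,0],[0.032,0.001,0.09],0],[[0,0,0],[0.032,0.001,0.11],0],[[0,0,0],[0.032,0.001,0.125],0],[[0,0,0],[0.032,0.001,0.136],0],[[0,0,0],[0.032,0.001,0.136],0],[[0,0,0],[0.032,0.001,0.136],0],[[0,0,0],[0.032,0.001,0.136],0],[[0,0,0],[0.032,0.001,0.136],0]]}}

```text
time: 12.85
position: [0.509, 0.1623, 0.1209]
tool_rot: [2.985, 0.789, -0.253]
ft_force: [-0.5, -0.6, 0.2]
grip_width: 0.999
```

Run:
```python
from h import *
s=ctrl.get_state(); print(s['time'],s['grip_width']*87,s['ft_force'])
for n in ('wrist','scene','side'):
    cv2.imwrite(f'pics/{n}8.png',ctrl.get_image(n)[:,:,::-1])
crop('pics/wrist8.png','pics/w8z.png',60,100,360,240,2.2)
crop('pics/scene8.png','pics/sc8z.png',230,130,160,130,5)
crop('pics/side8.png','pics/si8z.png',230,130,160,130,5)
```

```text
12.85 86.87332382348804 [-0.48647894 -0.61778079  0.22259837]
```

View pics/w8z.png

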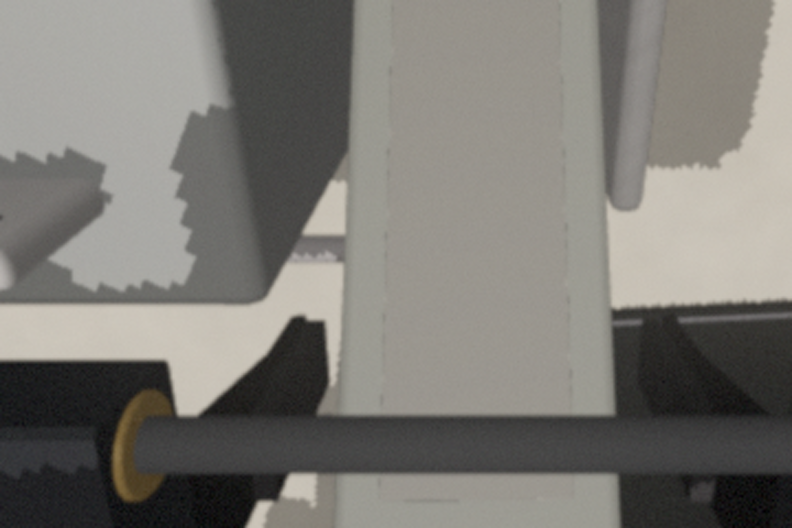

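View pics/sc8z.png

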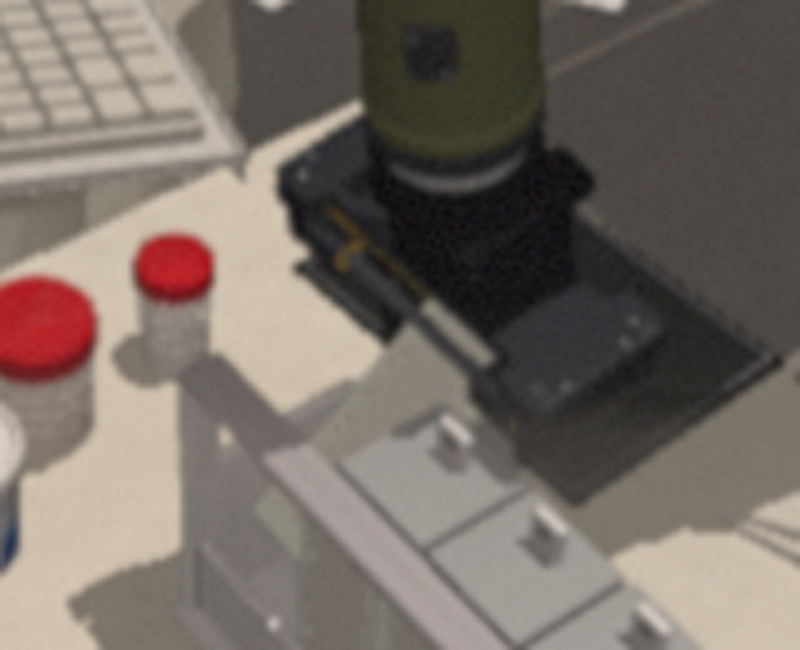

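View pics/si8z.png

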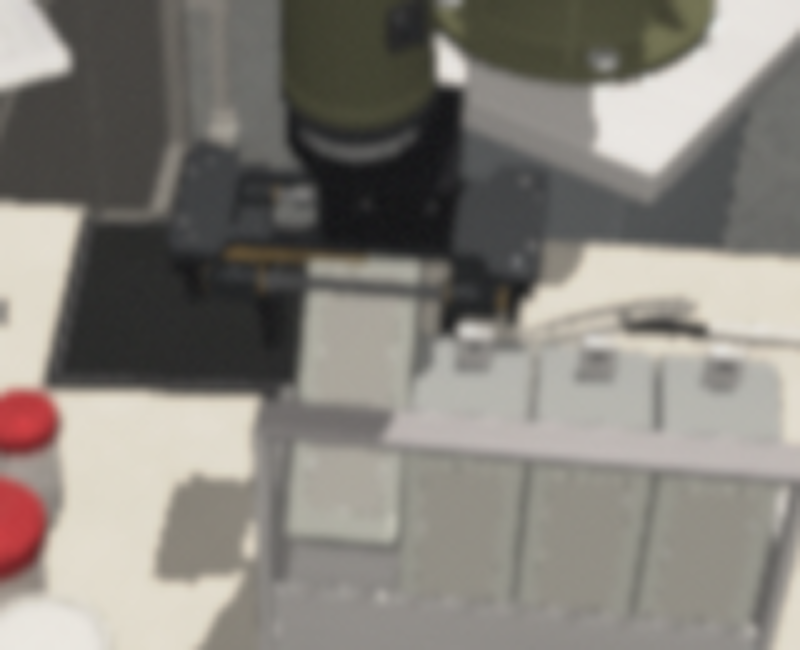

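Request:
{"fn": "step_arm", "kwargs": {"plan": [[[0,0,0],[0,0,0],40],[[0,0,0],[0,0,0],80],[[0,0,0],[0,0,0],150],[[0,0,0],[0,0,0],255],[[0,0,0],[0,0,0],255],[[0,0,0],[0,0,0],255],[[0,0,0],[0,0,0],255],[[0,0,0],[0,0,-0.004],255],[[0,0,0],[-0.001,0,-0.01],255],[[0,0,0],[-0.002,0,-0.018],255]], "squeeze": 55}}

```text
time: 14.25
position: [0.5094, 0.1625, 0.1388]
tool_rot: [2.985, 0.789, -0.255]
ft_force: [0.6, 0.1, -2.8]
grip_width: 0.684
```

Run:
```python
from h import *
s=ctrl.get_state(); print(s['time'],s['grip_width']*87,s['ft_force'],s['torque'])
cv2.imwrite('pics/scene9.png',ctrl.get_image('scene')[:,:,::-1])
cv2.imwrite('pics/wrist9.png',ctrl.get_image('wrist')[:,:,::-1])
crop('pics/scene9.png','pics/sc9z.png',230,130,160,130,5)
crop('pics/wrist9.png','pics/w9z.png',60,0,360,300,2)
```

```text
14.25 59.52352186279443 [ 0.59534734  0.11212972 -2.78550595] [ 0.02137085 -0.12831904  0.0145721 ]
```

View pics/sc9z.png

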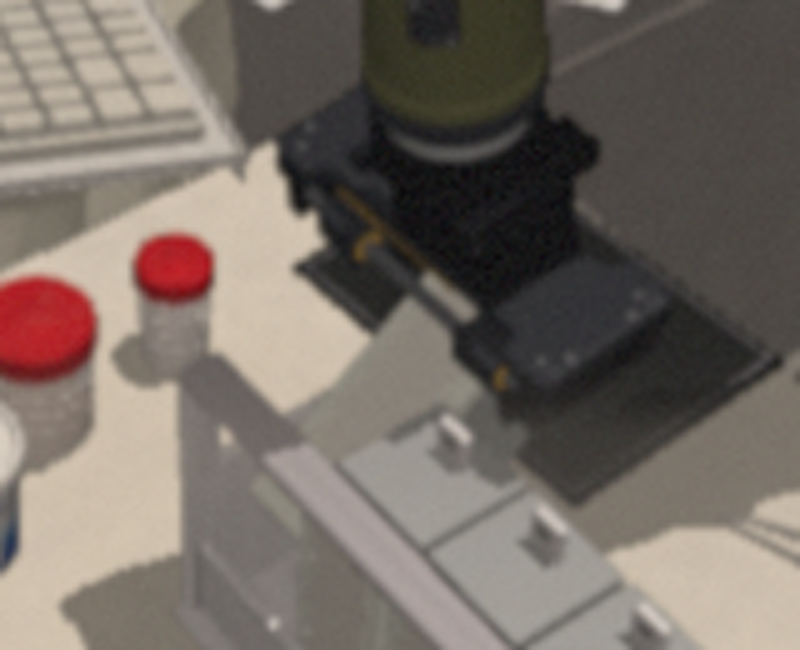

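View pics/w9z.png

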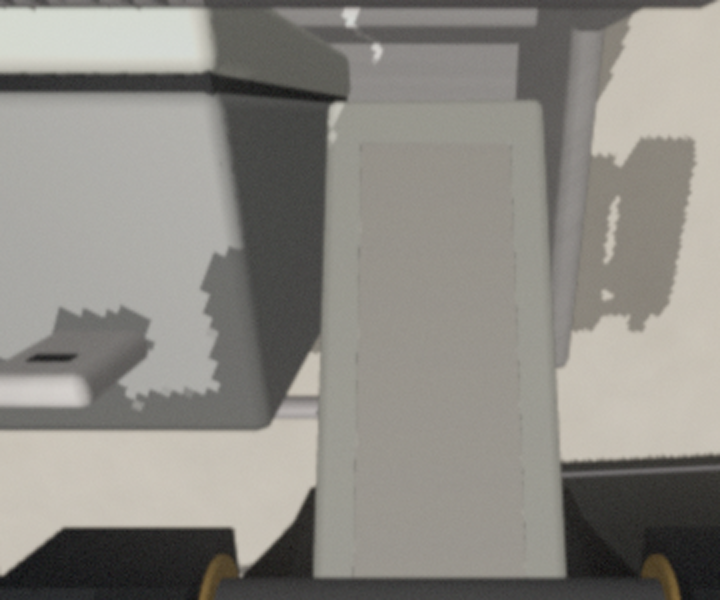

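Request:
{"fn": "step_arm", "kwargs": {"plan": [[[0,0,0],[-0.008,0,-0.019],255],[[0,0,0],[-0.0185,0,-0.0375],255],[[0,0,0],[-0.029,0,-0.051],255],[[0,0,0],[-0.0415,0,-0.064],255],[[0,0,0],[-0.054,0,-0.077],255],[[0,0,0],[-0.067,0,-0.085],255],[[0,0,0],[-0.08,0,-0.093],255],[[0,0,0],[-0.09,0,-0.101],255],[[0,0,0],[-0.099,0,-0.105],255],[[0,0,0],[-0.099,0,-0.105],255]], "squeeze": 55}}

```text
time: 15.6
position: [0.4401, 0.1231, 0.2592]
tool_rot: [2.986, 0.789, -0.253]
ft_force: [0.0, 0.4, -3.6]
grip_width: 0.688
```

Run:
```python
from h import *
s=ctrl.get_state(); print(s['time'],s['grip_width']*87,s['ft_force'],s['torque'],s['joint_positions'])
for n in ('wrist','scene','side'):
    cv2.imwrite(f'pics/{n}10.png',ctrl.get_image(n)[:,:,::-1])
crop('pics/scene10.png','pics/sc10z.png',230,110,160,130,5)
crop('pics/wrist10.png','pics/w10z.png',60,0,360,300,2)
crop('pics/side10.png','pics/si10z.png',230,130,160,130,5)
```

```text
15.6 59.867375570791296 [ 0.0383536   0.36065925 -3.62696699] [ 0.02337579 -0.11171808  0.02888553] [-0.71556667  0.01693834  0.36982454  1.7680347   0.02238748  1.52439589
 -1.40238058]
```

View pics/sc10z.png

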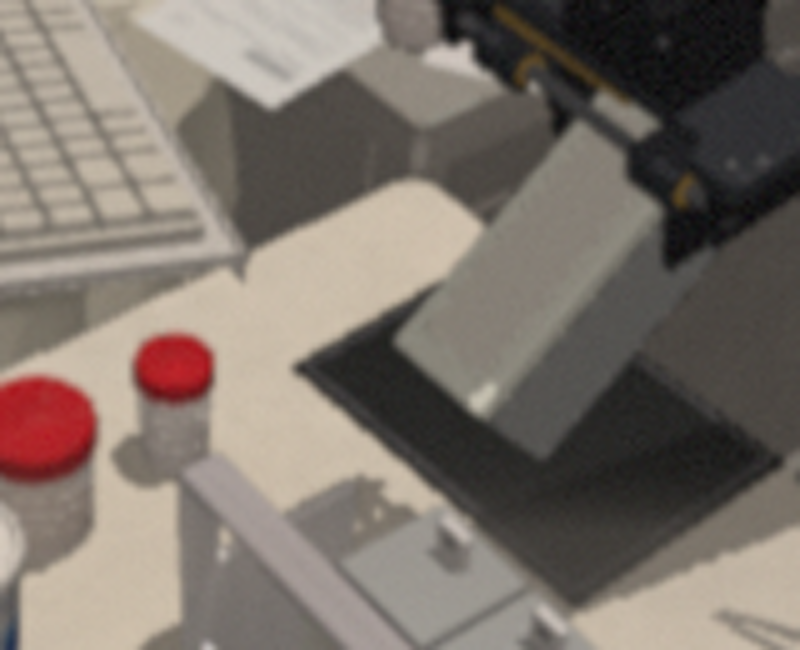

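View pics/w10z.png

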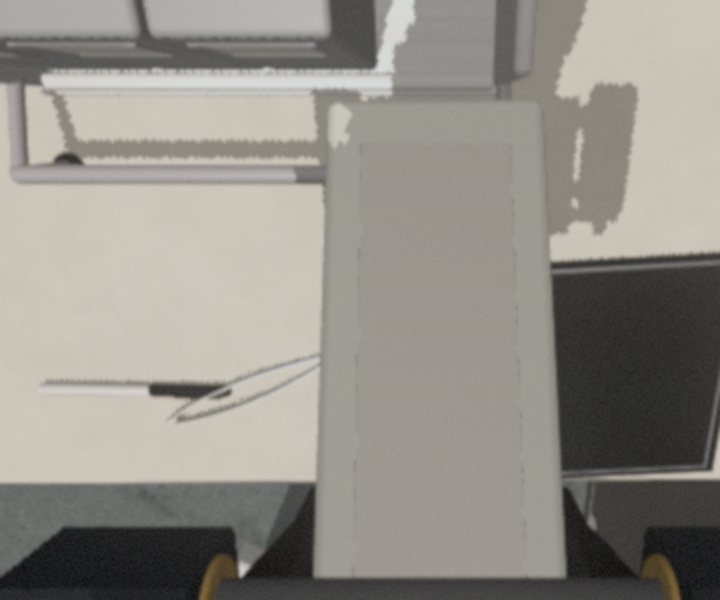

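View pics/si10z.png

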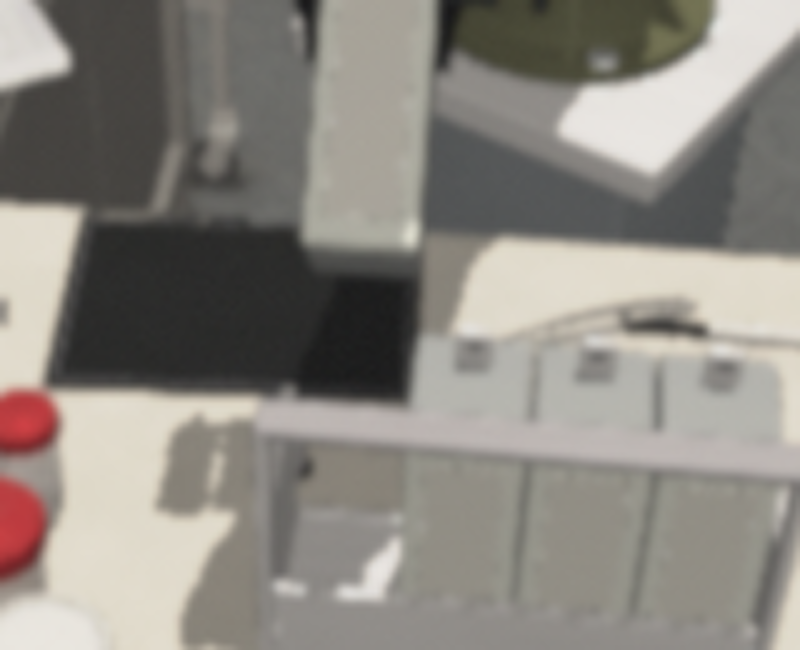

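```bash
cat > rows.py <<'E'
from h import *
def rows(wp):
    s,p0,R0=st()
    for (p,yaw,tilt) in wp:
        G=Rt(yaw,tilt); rv=(R0.inv()*G).as_rotvec(); d=R0.inv().apply(np.array(p)-p0)
        print([list(map(float,rv.round(3))),list(map(float,d.round(4))),255])
E
python3 - <<'E'
from rows import *
# relative angle check from w8 / w9 views
C=cam('wrist'); s,p0,R0=st()
px=np.array([[60+330/2,102/2],[60+540/2,102/2]])
# box model in tool frame: grasp (xb,zb) unknown, tilt angle rel a
K,r,t=C
def pt(xb0,zb0,a,xb,y,zb):
    # tool frame axes x,z ; grasp at tool z=-.005 ; box z axis & x axis in rack coordinates at lean -> tool
    th=a
    # rack dirs: x, up
    ex=np.array([np.cos(th),np.sin(th)]); ez=np.array([-np.sin(th),np.cos(th)])
    v=(xb-xb0)*ex+(zb-zb0)*ez
    f=-.17; # tilt
    v3=R.from_rotvec([0,0,0]).apply([v[0],0,-v[1]])
    v3=R.from_euler('y',f).inv().apply(v3)
    return v3+[0,y,-.005]
for a in (46,48,50.4,52,54):
    P=[p0+R0.apply(pt(.053,.124,np.radians(a),.08,y,0.)) for y in (-.03,.03)]
    print(a,proj('',P,C).round(1), px)
ps,pe=np.array([.4401,.1231,.2592]),np.array([.46,-.015,.25])
wp=[]
for i in range(1,11):
    f=i/10; wp.append((ps+(pe-ps)*min(1,f*1.3),.5154+1.628*f*.85,-.17+.69*f*.5))
rows(wp)
E
```

```text
46 [[225.2  56. ]
 [327.9  56. ]] [[225.  51.]
 [330.  51.]]
48 [[223.7  51.5]
 [329.2  51.6]] [[225.  51.]
 [330.  51.]]
50.4 [[221.9  46.2]
 [330.8  46.2]] [[225.  51.]
 [330.  51.]]
52 [[220.6  42.6]
 [332.   42.7]] [[225.  51.]
 [330.  51.]]
54 [[218.9  38.2]
 [333.5  38.3]] [[225.  51.]
 [330.  51.]]
[[-0.021, 0.035, -0.135], [-0.0067, 0.0171, 0.0016], 255]
[[-0.037, 0.069, -0.273], [-0.013, 0.034, 0.0039], 255]
[[-0.049, 0.102, -0.411], [-0.0193, 0.0509, 0.0062], 255]
[[-0.056, 0.135, -0.55], [-0.0257, 0.0677, 0.0085], 255]
[[-0.058, 0.166, -0.689], [-0.032, 0.0846, 0.0108], 255]
[[-0.055, 0.195, -0.828], [-0.0383, 0.1015, 0.0131], 255]
[[-0.048, 0.223, -0.968], [-0.0446, 0.1184, 0.0154], 255]
[[-0.036, 0.248, -1.108], [-0.049, 0.1301, 0.017], 255]
[[-0.019, 0.27, -1.248], [-0.049, 0.1301, 0.017], 255]
[[0.003, 0.288, -1.388], [-0.049, 0.1301, 0.017], 255]
```

Request:
{"fn": "step_arm", "kwargs": {"plan": [[[-0.02,0.035,-0.135],[-0.007,0.017,0.002],255],[[-0.037,0.07,-0.273],[-0.013,0.034,0.004],255],[[-0.05,0.1,-0.41],[-0.019,0.051,0.006],255],[[-0.056,0.135,-0.55],[-0.026,0.068,0.0085],255],[[-0.058,0.166,-0.69],[-0.032,0.085,0.011],255],[[-0.055,0.195,-0.83],[-0.038,0.1015,0.013],255],[[-0.048,0.223,-0.97],[-0.045,0.118,0.0155],255],[[-0.036,0.248,-1.11],[-0.049,0.13,0.017],255],[[-0.02,0.27,-1.25],[-0.049,0.13,0.017],255],[[0.003,0.288,-1.39],[-0.049,0.13,0.017],255]], "squeeze": 55}}

```text
time: 17.0
position: [0.4599, -0.0156, 0.2501]
tool_rot: [-1.736, -2.44, -0.153]
ft_force: [-0.2, 0.9, -3.1]
grip_width: 0.686
```

Run:
```python
from rows import *
s,p0,R0=st(); print(s['time'],s['joint_positions'],s['grip_width']*87,p0)
pe=np.array([.4546,-.020,.15]); ps=p0; y0,t0=.5154+1.628*.85,-.17+.69*.5
wp=[]
for f in (.15,.3,.45,.6,.75,.9,1,1,1,1):
    wp.append((ps+(pe-ps)*f,y0+(2.143-y0)*f,t0+(.52-t0)*f))
rows(wp)
```

```text
17.0 [-0.63907354 -0.07269637  0.71226179  1.85455901 -0.11525587  1.41239257
  0.42655431] 59.6856533875029 [ 0.45985134 -0.0155537   0.25006912]
[[0.006, 0.051, -0.03], [-0.003, -0.001, 0.0147], 255]
[[0.015, 0.103, -0.066], [-0.006, -0.0019, 0.0294], 255]
[[0.026, 0.155, -0.101], [-0.009, -0.0029, 0.0441], 255]
[[0.039, 0.206, -0.135], [-0.0119, -0.0039, 0.0589], 255]
[[0.053, 0.258, -0.169], [-0.0149, -0.0048, 0.0736], 255]
[[0.07, 0.309, -0.203], [-0.0179, -0.0058, 0.0883], 255]
[[0.082, 0.343, -0.225], [-0.0199, -0.0064, 0.0981], 255]
[[0.082, 0.343, -0.225], [-0.0199, -0.0064, 0.0981], 255]
[[0.082, 0.343, -0.225], [-0.0199, -0.0064, 0.0981], 255]
[[0.082, 0.343, -0.225], [-0.0199, -0.0064, 0.0981], 255]
```

Request:
{"fn": "step_arm", "kwargs": {"plan": [[[0.006,0.051,-0.03],[-0.003,-0.001,0.015],255],[[0.015,0.103,-0.066],[-0.006,-0.002,0.0295],255],[[0.026,0.155,-0.1],[-0.009,-0.003,0.044],255],[[0.04,0.206,-0.135],[-0.012,-0.004,0.059],255],[[0.053,0.258,-0.17],[-0.015,-0.005,0.0735],255],[[0.07,0.309,-0.203],[-0.018,-0.006,0.088],255],[[0.082,0.343,-0.225],[-0.02,-0.0065,0.098],255],[[0.082,0.343,-0.225],[-0.02,-0.0065,0.098],255],[[0.082,0.343,-0.225],[-0.02,-0.0065,0.098],255],[[0.082,0.343,-0.225],[-0.02,-0.0065,0.098],255]], "squeeze": 55}}

```text
time: 18.25
position: [0.4551, -0.0195, 0.151]
tool_rot: [-1.281, -2.339, -0.341]
ft_force: [-1.3, -0.9, -3.3]
grip_width: 0.687
```

Run:
```python
from rows import *
s,p0,R0=st(); print(s['time'],s['joint_positions'],s['grip_width']*87,p0)
rows([([.4546,-.02,.15],2.143,.52)])
C1,C2=cam('scene'),cam('side')
for n in ('wrist','scene','side'):
    cv2.imwrite(f'pics/{n}12.png',ctrl.get_image(n)[:,:,::-1])
crop('pics/scene12.png','pics/sc12z.png',250,90,160,130,5)
crop('pics/wrist12.png','pics/w12z.png',60,0,360,300,2)
crop('pics/side12.png','pics/si12z.png',200,110,160,130,5)
# predicted lid corners at current pose
u=np.array([np.cos(2.143+np.pi),np.sin(2.143+np.pi),0]); n=np.array([-u[1],u[0],0])
g=p0-R0.apply([0,0,.005]); 
P=[g+[0,0,.027]+u*a+n*b for a in(-.124,.036) for b in(-.03,.03)]
print((proj('',P,C1)-[250,90])*5); print((proj('',P,C2)-[200,110])*5)
```

```text
18.25 [-0.4239268   0.3342533   0.797866    1.82283134 -0.52236294  1.552673
  1.10343961] 59.79329232158625 [ 0.45510043 -0.01947379  0.15103106]
[[0.003, 0.002, -0.002], [-0.0007, -0.0007, 0.0008], 255]
[[624.6764664  326.15292403]
 [542.13051751 376.05159839]
 [402.33510041 173.42910645]
 [320.61592388 216.11280837]]
[[521.38602077 148.13487714]
 [516.71411315 208.31678278]
 [254.57447454 139.77754928]
 [240.08682069 199.01558415]]
```

View pics/sc12z.png

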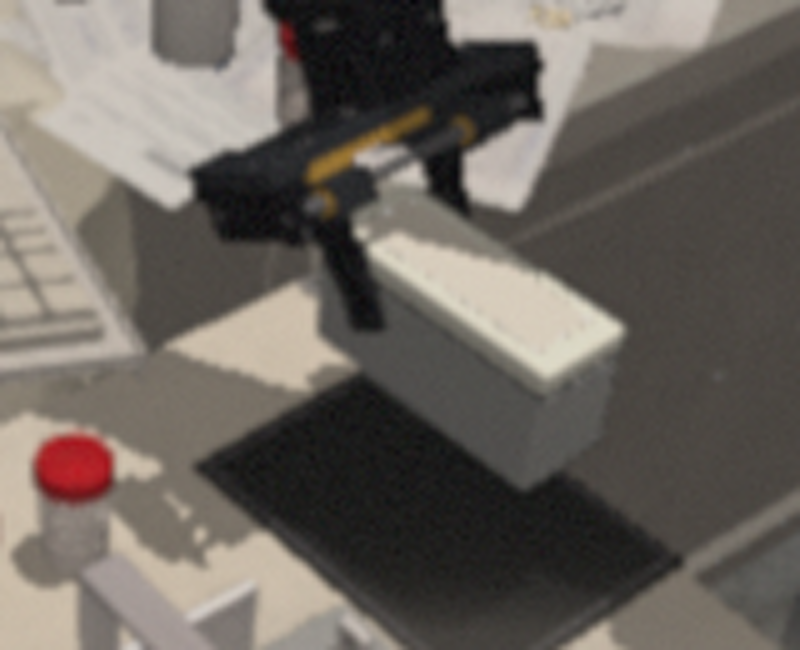

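View pics/w12z.png

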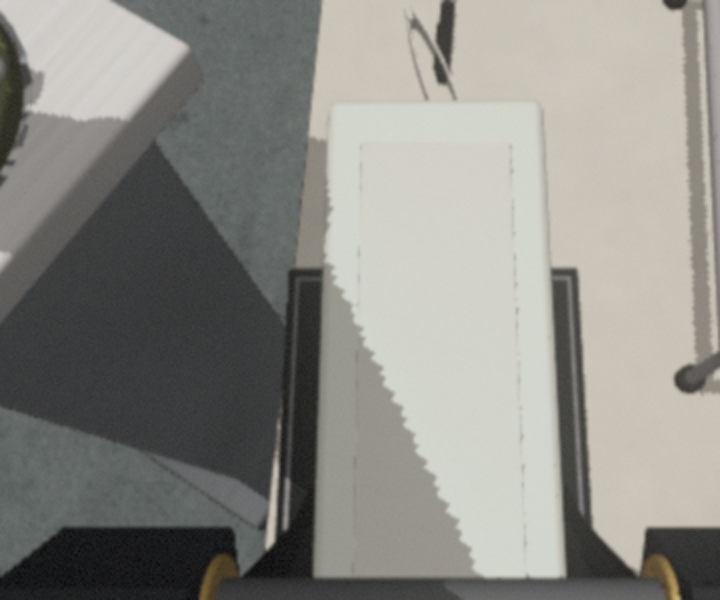

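View pics/si12z.png

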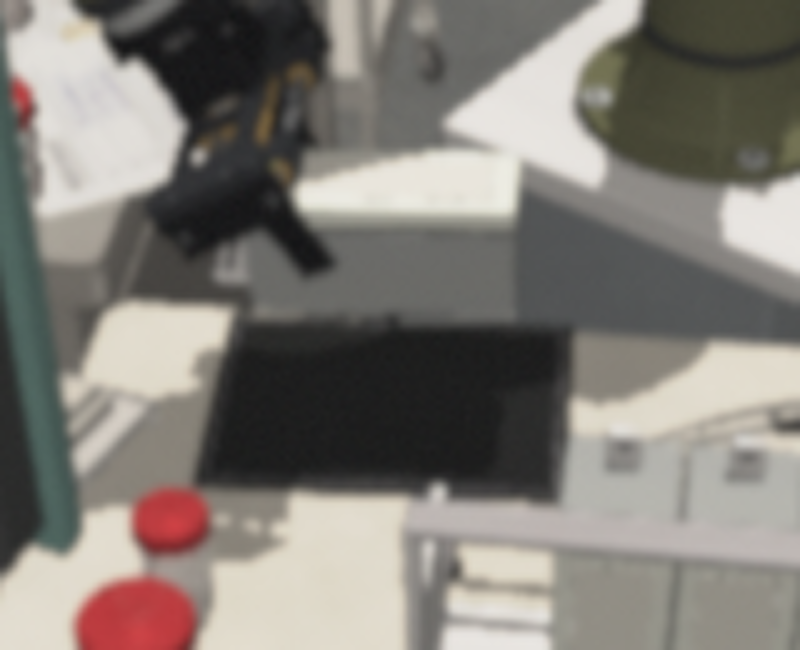

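Run:
```python
from rows import *
rows([([.4546,-.02,z],2.143,t) for z,t in ((.14,.53),(.125,.54),(.11,.55),(.095,.55),(.083,.55),(.074,.55),(.067,.55),(.062,.55),(.062,.55),(.062,.55))])
```

```text
[[0.003, 0.011, -0.002], [-0.0057, -0.0006, 0.0093], 255]
[[0.003, 0.021, -0.002], [-0.0131, -0.0006, 0.0223], 255]
[[0.003, 0.031, -0.002], [-0.0206, -0.0006, 0.0354], 255]
[[0.003, 0.031, -0.002], [-0.028, -0.0007, 0.0484], 255]
[[0.003, 0.031, -0.002], [-0.034, -0.0007, 0.0588], 255]
[[0.003, 0.031, -0.002], [-0.0384, -0.0007, 0.0666], 255]
[[0.003, 0.031, -0.002], [-0.0419, -0.0007, 0.0727], 255]
[[0.003, 0.031, -0.002], [-0.0444, -0.0007, 0.077], 255]
[[0.003, 0.031, -0.002], [-0.0444, -0.0007, 0.077], 255]
[[0.003, 0.031, -0.002], [-0.0444, -0.0007, 0.077], 255]
```

Request:
{"fn": "step_arm", "kwargs": {"plan": [[[0.003,0.01,-0.002],[-0.0055,-0.0005,0.0095],255],[[0.003,0.02,-0.002],[-0.013,-0.0005,0.0225],255],[[0.003,0.03,-0.002],[-0.0205,-0.0005,0.0355],255],[[0.003,0.03,-0.002],[-0.028,-0.0005,0.0485],255],[[0.003,0.03,-0.002],[-0.034,-0.0005,0.059],255],[[0.003,0.03,-0.002],[-0.0385,-0.0005,0.0665],255],[[0.003,0.03,-0.002],[-0.042,-0.0005,0.0725],255],[[0.003,0.03,-0.002],[-0.0445,-0.0005,0.077],255],[[0.003,0.03,-0.002],[-0.0445,-0.0005,0.077],255],[[0.003,0.03,-0.002],[-0.0445,-0.0005,0.077],255]], "squeeze": 55}}

```text
time: 19.65
position: [0.4547, -0.0203, 0.0617]
tool_rot: [-1.263, -2.314, -0.354]
ft_force: [-0.3, -0.5, -3.6]
grip_width: 0.682
```

Run:
```python
from rows import *
s,p0,R0=st(); print(s['time'],s['ft_force'],s['torque'],p0)
rows([([.4546,-.02,z],2.143,.55) for z in (.06,.057,.054,.052,.05)])
for n in ('scene','side'):
    cv2.imwrite(f'pics/{n}13.png',ctrl.get_image(n)[:,:,::-1])
crop('pics/scene13.png','pics/sc13z.png',270,110,140,120,5.5)
crop('pics/side13.png','pics/si13z.png',210,120,130,100,6)
```

```text
19.65 [-0.28630609 -0.53845595 -3.55955013] [-0.97098361 -0.54913839  0.0025142 ] [ 0.45472146 -0.02028526  0.06168433]
[[-0.001, 0.001, -0.001], [-0.0006, 0.0001, 0.0016], 255]
[[-0.001, 0.001, -0.001], [-0.0022, 0.0001, 0.0042], 255]
[[-0.001, 0.001, -0.001], [-0.0038, 0.0001, 0.0067], 255]
[[-0.001, 0.001, -0.001], [-0.0048, 0.0001, 0.0084], 255]
[[-0.001, 0.001, -0.001], [-0.0058, 0.0001, 0.0101], 255]
```

View pics/sc13z.png

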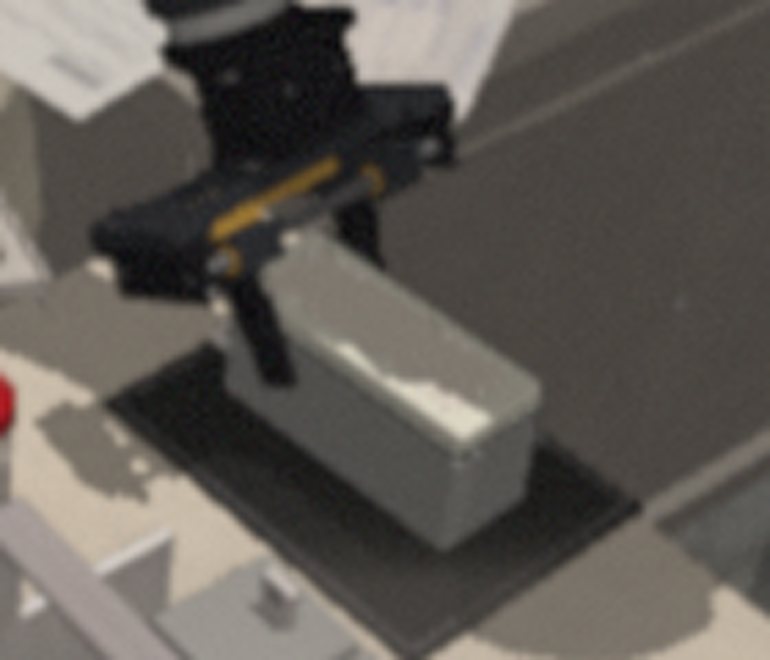

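View pics/si13z.png

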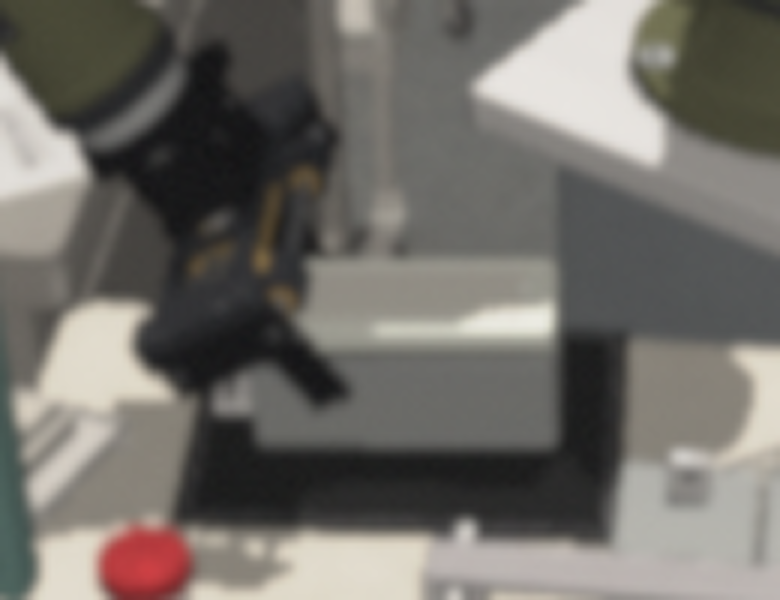

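Request:
{"fn": "step_arm", "kwargs": {"plan": [[[0,0,0],[-0.0006,0,0.0016],255],[[0,0,0],[-0.0013,0,0.0028],255],[[0,0,0],[-0.002,0,0.004],255],[[0,0,0],[-0.0027,0,0.005],255],[[0,0,0],[-0.0034,0,0.006],255],[[0,0,0],[-0.004,0,0.007],255],[[0,0,0],[-0.0045,0,0.0078],255],[[0,0,0],[-0.005,0,0.0085],255],[[0,0,0],[-0.005,0,0.0085],255],[[0,0,0],[-0.005,0,0.0085],255]], "squeeze": 55}}

```text
time: 21.0
position: [0.4543, -0.0198, 0.0552]
tool_rot: [-1.26, -2.311, -0.358]
ft_force: [-5.1, -1.1, 20.3]
grip_width: 0.685
```

Run:
```python
from rows import *
s,p0,R0=st(); print(s['time'],s['ft_force'],s['torque'],p0)
for n in ('scene','side'):
    cv2.imwrite(f'pics/{n}14.png',ctrl.get_image(n)[:,:,::-1])
crop('pics/scene14.png','pics/sc14z.png',270,110,140,120,5.5)
crop('pics/side14.png','pics/si14z.png',210,120,130,100,6)
```

```text
21.0 [-5.05384285 -1.1489342  20.26994605] [0.34377975 1.4079718  0.52297038] [ 0.45432241 -0.01978401  0.05522597]
```

View pics/sc14z.png

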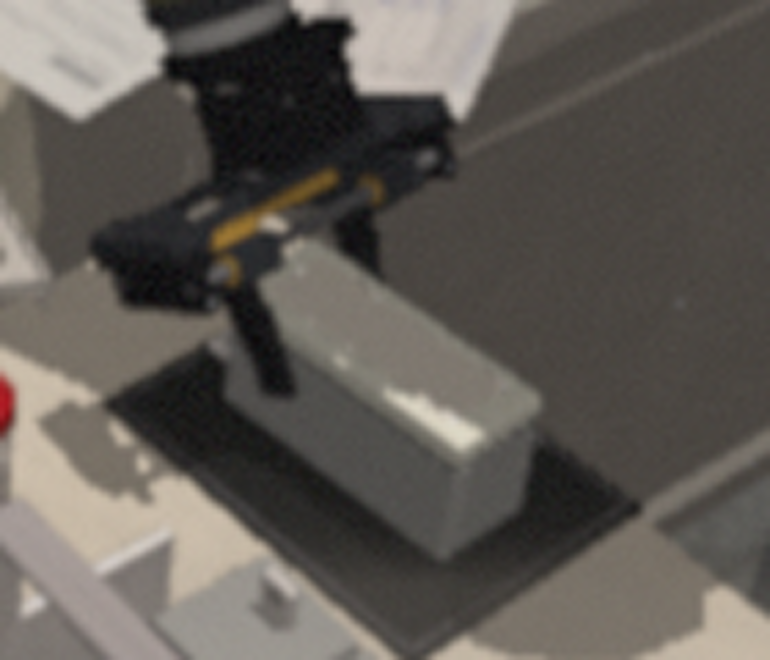

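View pics/si14z.png

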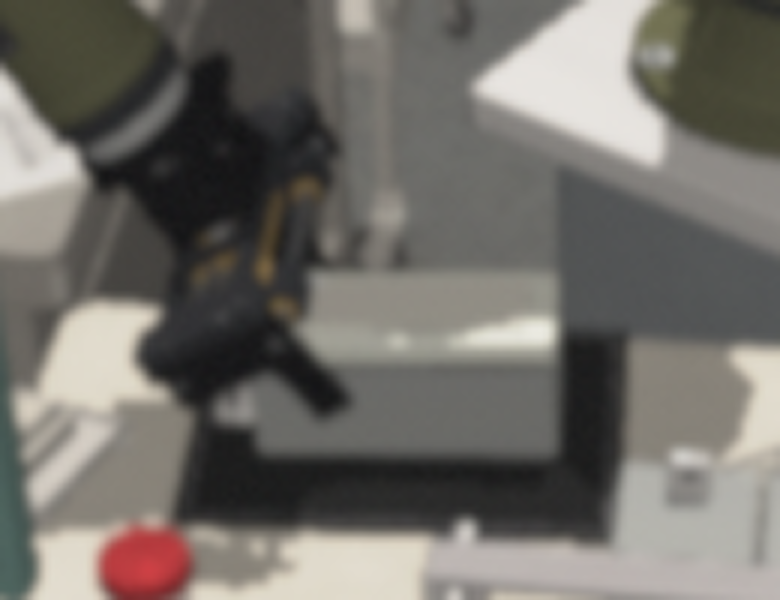

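Request:
{"fn": "step_arm", "kwargs": {"plan": [[[0,0,0],[0.0005,0,-0.001],255],[[0,0,0],[0.001,0,-0.0018],255],[[0,0,0],[0.001,0,-0.0018],170],[[0,0,0],[0.001,0,-0.0018],70],[[0,0,0],[0.001,0,-0.0018],30],[[0,0,0],[0.001,0,-0.0018],0],[[0,0,0],[0.001,0,-0.0018],0],[[0,0,0],[0.001,0,-0.0018],0],[[0,0,0],[0.001,0,-0.0018],0],[[0,0,0],[0.001,0,-0.0018],0]], "squeeze": 20}}

```text
time: 22.35
position: [0.4544, -0.0202, 0.0536]
tool_rot: [-1.263, -2.314, -0.354]
ft_force: [-0.2, 0.5, -0.5]
grip_width: 1.001
```

Run:
```python
from rows import *
s,p0,R0=st(); print(s['time'],s['ft_force'],s['grip_width']*87,p0)
for n in ('scene','side','wrist'):
    cv2.imwrite(f'pics/{n}15.png',ctrl.get_image(n)[:,:,::-1])
crop('pics/scene15.png','pics/sc15z.png',270,110,140,120,5.5)
crop('pics/wrist15.png','pics/w15z.png',0,0,560,420,1.42)
```

```text
22.35 [-0.18499569  0.47569021 -0.52536724] 87.07366323229823 [ 0.45443048 -0.0201964   0.05358374]
```

View pics/sc15z.png

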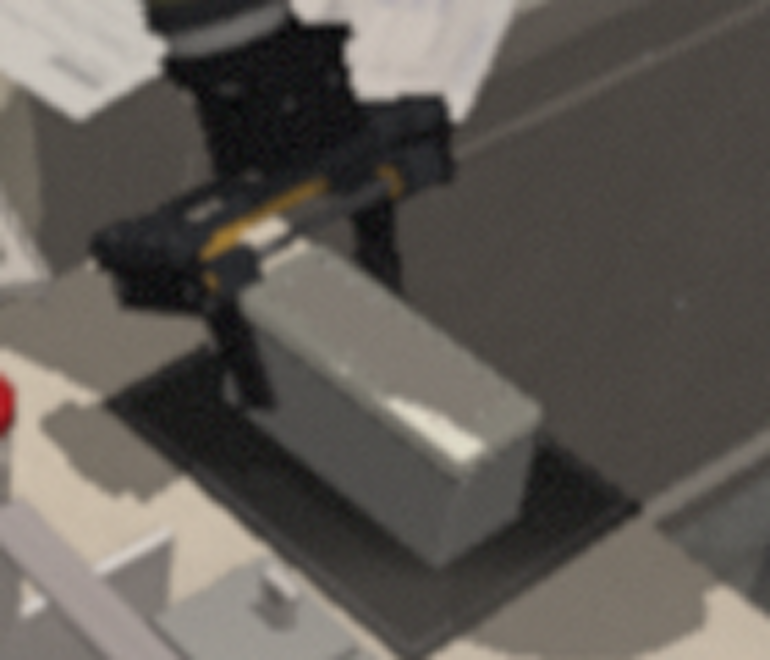

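View pics/w15z.png

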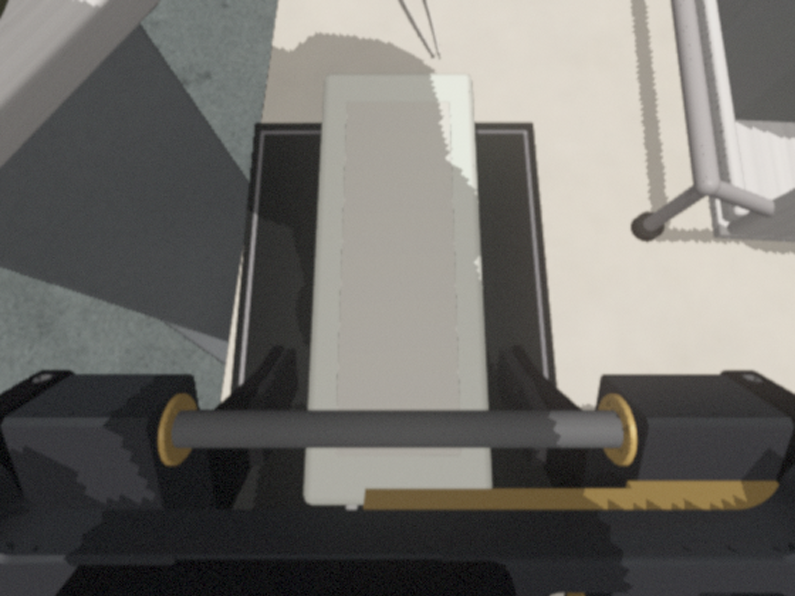

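Request:
{"fn": "step_arm", "kwargs": {"plan": [[[0,0,0],[0,0,-0.01],0],[[0,0,0],[0,0,-0.025],0],[[0,0,0],[0,0,-0.045],0],[[0,0,0],[0,0,-0.065],0],[[0,0,0],[0.01,0,-0.085],0],[[0,0,0],[0.03,0,-0.11],0],[[0,0,0],[0.05,0,-0.14],0],[[0,0,0],[0.06,0,-0.16],0],[[0,0,0],[0.06,0,-0.16],0],[[0,0,0],[0.06,0,-0.16],0]]}}

```text
time: 23.75
position: [0.4718, -0.0471, 0.2206]
tool_rot: [-1.263, -2.313, -0.353]
ft_force: [0.4, 0.4, -0.2]
grip_width: 0.997
```

Run:
```python
from rows import *
import pickle
s,p0,R0=st(); print(s['time'],s['ft_force'],s['qd'],p0)
C=cam('wrist')
for n in ('scene','side','wrist'):
    cv2.imwrite(f'pics/{n}16.png',ctrl.get_image(n)[:,:,::-1])
crop('pics/scene16.png','pics/sc16z.png',190,100,210,170,3.8)
crop('pics/side16.png','pics/si16z.png',190,110,210,170,3.8)
crop('pics/wrist16.png','pics/w16z.png',0,0,560,420,1.42)
```

```text
23.75 [ 0.38613909  0.35738281 -0.21509599] [ 0.00246437  0.01230755 -0.00249624  0.01203223 -0.00165569 -0.00028081
  0.0006643 ] [ 0.47181612 -0.04714779  0.22056768]
```

View pics/sc16z.png

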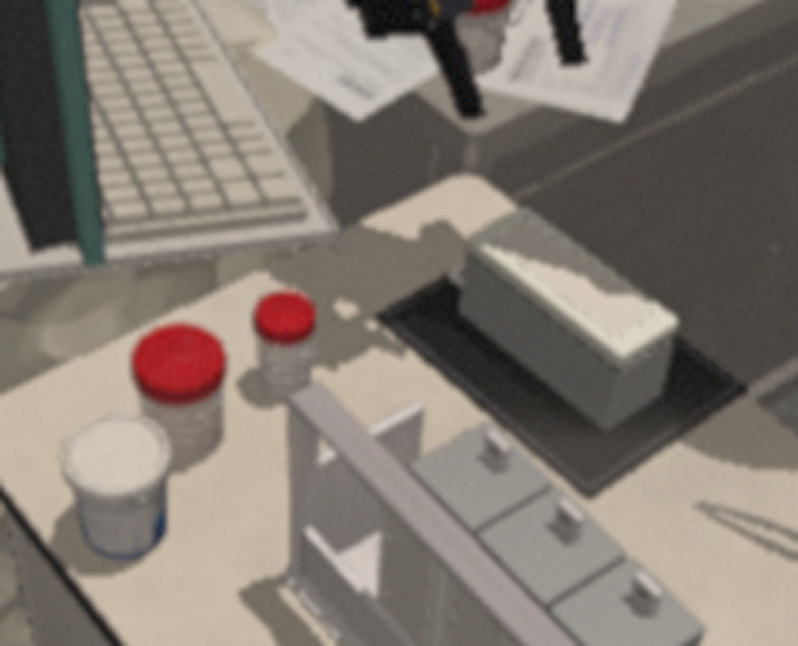

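View pics/si16z.png

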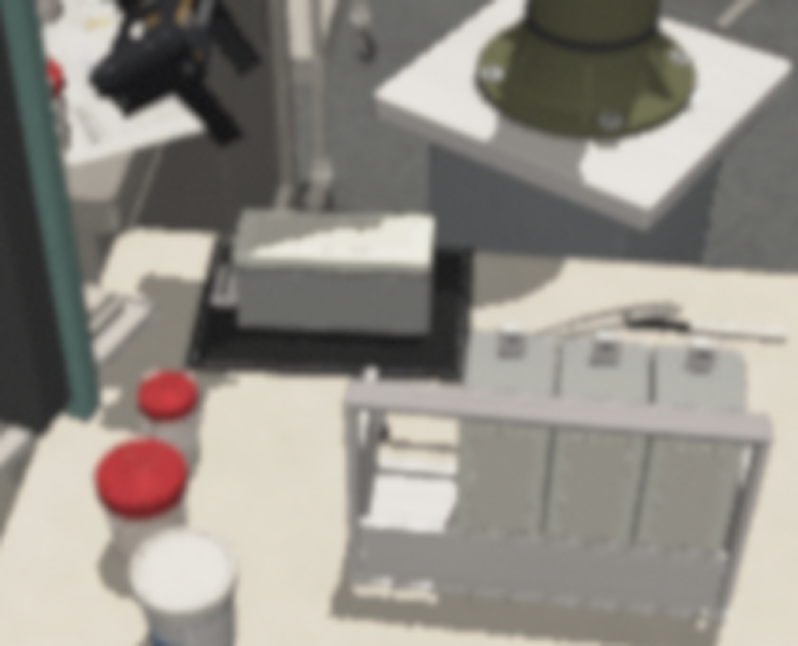

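View pics/w16z.png

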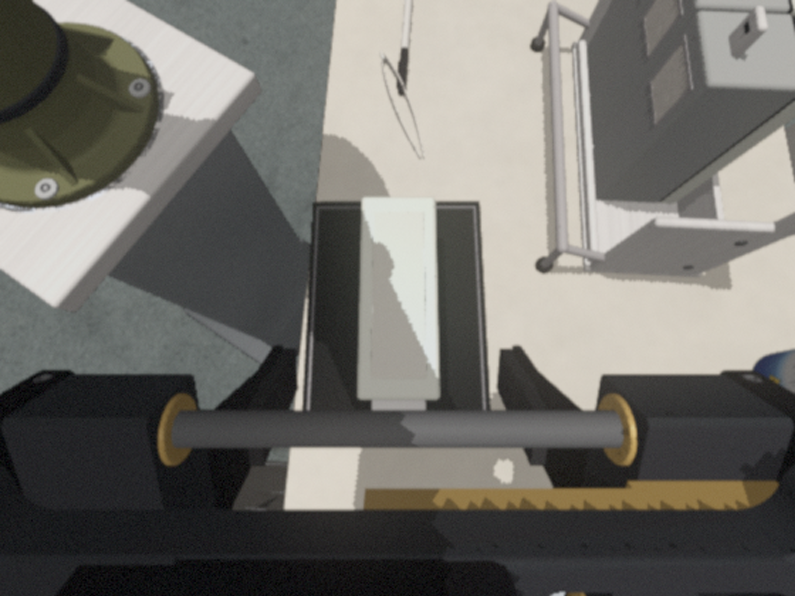

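```bash
python3 -c "
from bench import ctrl
print(ctrl.close_job())"
```

```text
the job is handed in; nothing more can be done
None
```

The wide-tab box is lying on the mat with its white lid up, and the job is handed in. It took about 24 s of the 64 s. The hand-in gives no verdict, so this rests on my own checks.

**What I did:**
- **Tip:** I gripped the box (the one at the rack's -y end) by its tab, tipped it outward onto the rest rail and let go.
- **Lift:** I took it again by its two broad sides. The opening read about 60 mm, matching the box's width, and I lifted it out with its underside about 0.17 m above the table.
- **Place:** I turned it over the mat, lowered it until it touched (about 20 N upward on the tool), released it and backed off.

**Last checks:**
- **Box:** The pictures show it flat, lid up and near the middle of the mat with border visible all round. The gripper is open and clear of it, and the force reading is about zero.
- **Everything else:** The other three boxes stand upright in the rack, and the jars and cup look unmoved. I judged this by eye and did not measure their displacements.

**Disagreements:**
- **Wrist camera:** It placed things about 4 to 5 mm lower than the given sizes imply, which is more than its stated 2 mm accuracy.
- **Lean angle:** I measured about 48° in the grip, against 50° from the geometry, so I added about 0.03 rad of tilt before setting the box down.

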